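Hang the dip basket in the rinsing crock

TASK

Get the test tile ready for rinsing: stand the steel dip basket up on its base on the table and let go of it, then put the test tile inside it. Then take the loaded basket by the black grip at the top of its handle and hang it by its hook on the rim of the stoneware crock, the basket hanging upright inside the crock with the tile still in it, and let go. Leave the crock standing where it is and do not move the cup or the plaster mould beside the basket.

Things in the scene. Friction and masses are not known exactly. Their poses are not given: they have to be found in the camera images.
- basket_center (a point): Centre of the dip basket, an open box of thin perforated sheet steel, 90 (x) x 68 (y) x 64 mm (z), walls 2 mm, 0.24 kg; the point is 32 mm above its underside, z points out of the mouth. A strip handle runs up its back (-x) wall. It starts lying on its back, on hook tongue and lower back edge: x up, mouth and handle sideways, 17 degrees above level; it can be taken across its 68 mm width.
- basket_hook (a point): Point under the bend of the basket's hook, mid-gap: 57 mm behind the basket's centre (-x), 104 mm above its underside; axes as the basket's. It comes to rest on the rim. The hook opens downward, gap 16 mm between the handle strip (face at x = -49 mm) and a 22 mm wide outer tongue (x = -65 to -69 mm) that reaches 26 mm below this point.
- basket_grip (a point): Centre of the black plastic grip that tops the basket's handle, just above the hook: 47 mm behind the basket's centre (-x), 134 mm above its underside, axes as the basket's; 12 mm thick (x), 24 mm wide (y), 44 mm long (z, 112 to 156 mm above the underside). The load hangs 30 to 50 mm to +x of it.
- crock_rim (a point): Centre of the mouth, at rim height, of a round straight-sided open stoneware crock, empty, 2.6 kg, standing loose on the table: outer diameter 210 mm, wall 7 mm (inner diameter 196 mm), 150 mm high, inner floor 10 mm above the table; z up. The hook fits over its wall anywhere on the rim.
- tile_center (a point): Centre (half-way up, 29.5 mm) of the L-shaped ceramic glaze test tile, 35 g, standing on its foot: foot 30 (x) x 38 (y) x 8 mm, upright plate 8 mm thick, 38 mm wide (y) and 58 mm high along the foot's +x edge, its mid-plane 11 mm to +x of this point; z up.
- bisque_cup: Bystander: unglazed cup, 65 mm across and 67 mm high; origin at the centre of its underside.
- mould: Bystander: white plaster sprig mould, a block 52 x 70 x 31 mm; origin at the centre of its underside.
Mind the look-alikes: they are no part of the job. What is shaped like the part that bears tile_center but purple is not meant.

How it is judged:
On the way, in this order (a step that is already met when the one before it is completed fails the run):
1. the empty basket stands on its base on the table, let go (angle between basket_center's own z axis and vertical below 0.08 rad and height (world z) of basket_center below 0.038 m and contact force between the fingers and dip_basket below 0.1 N and not (horizontal distance between tile_center and basket_center below 0.045 m)), for 0.2 s.
2. the tile is inside the standing basket, let go (angle between basket_center's own z axis and vertical below 0.08 rad and height (world z) of basket_center below 0.038 m and x of tile_center in the frame of basket_center between -0.04 and 0.04 m and y of tile_center in the frame of basket_center between -0.03 and 0.03 m and z of tile_center in the frame of basket_center below 0.012 m and contact force between the fingers and tile below 0.1 N and contact force between the fingers and dip_basket below 0.1 N), for 0.2 s.
At the end, for the whole second after the job is handed in: The basket hangs at rest by its hook on the crock's rim: point under the bend within 6 mm of rim height, 88 to 115 mm from the crock's axis; basket centre within 65 mm of the axis, upright within 9 degrees; tile at rest in the basket; crock upright; all let go (z of basket_hook in the frame of crock_rim between -0.006 and 0.006 m and horizontal distance between basket_hook and crock_rim between 0.088 and 0.115 m and horizontal distance between basket_center and crock_rim below 0.065 m and angle between basket_center's own z axis and vertical below 0.16 rad and contact force between dip_basket and crock above 0.8 N and x of tile_center in the frame of basket_center between -0.04 and 0.04 m and y of tile_center in the frame of basket_center between -0.03 and 0.03 m and z of tile_center in the frame of basket_center below 0.012 m and angle between crock_rim's own z axis and vertical below 0.05 rad and linear speed of each of dip_basket, tile below 0.02 m/s); the robot touches nothing.
It fails at once if the crock is shifted by more than 40 mm (distance of crock_rim from where it was at the start of the episode above 0.04 m).
It fails at once if the cup is moved by more than 25 mm (distance of bisque_cup from where it was at the start of the episode above 0.025 m).
It fails at once if the plaster mould is moved by more than 25 mm (distance of mould from where it was at the start of the episode above 0.025 m).
It also fails if it takes over 72 s, if anything falls off the work surface, if the arm or the gripper's body presses on something with over 40 N, if the wrist force passes 120 N, or if a joint passes its speed limit or range.

ROBOT

A 7-joint arm with a two-finger parallel gripper is mounted at the origin on a cart in front of the work surface, level with it; the furniture and walls round the work are solid. World frame = base frame: x ahead of the robot, y to its left, z up, the work surface at z = 0. Lengths are in m, angles in rad, forces in N, time in s.
With the tool pointing down it reaches from about 0.425 to 0.95 m from the base axis. Payload 4.7 kg.
Tool frame: the origin (TCP) lies midway between the tips of the shut fingers; the grasp point (between the pads) lies env.grasp_offset behind it (env.grasp_offset is the distance from the TCP to the grasp point, in m); z points along the fingers, x is the direction in which the jaws open and shut, and the axes are right-handed (so a half turn about z gives the same grasp; the last joint's range is limited). The gripper opens to 87 mm and grips with 3 to 60 N. Pads are 19 mm wide; open, the fingers measure 117 mm over their backs; the gripper's body (75 mm by 190 mm) begins 51 mm behind the grasp point.
Start: joints at [1.297, 0.469, -0.049, 1.532, 0.024, 1.141, -0.082], TCP at [0.164, -0.655, 0.223] pointing down, gripper open.
Joint ranges: [-2.59, 2.59], [-0.33, 1.99], [-1.39, 1.29], [0.1, 2.45], [-1.04, 4.18], [0.21, 1.99], [-2.66, 2.66]. Speed limits (rad/s): [2.57, 2.57, 3.14, 3.14, 3.14, 3.14, 3.14].

INTERFACE

Orientations are given as a unit quaternion [w, x, y, z].
In Python, from workcell import env, vision, ticket gives the robot as it stands. The module is installed in compiled form; this text tells all that it offers.
- The arm moves only by the tool carry_out, never from a script. Its argument "plan" is a list of rows, each a list of 5 numbers: the shift along the tool's x, y, z in cm, then the turn about the tool's z in rad, then the finger opening in cm, from 0 to 8.7. In form: [[dx, dy, dz, spin, jaw], ...]. A call has 1 to 20 rows; each row shifts and turns the pose as measured when the row begins, along the tool's axes as they then stand; what a row does not reach is not made up. A row lasts 1/8 s, in which the tool goes at most 62.5 mm and 10.7 degrees, less where a joint would pass 70% of its speed; a pose out of reach is approached as far as the arm can. A call is refused whole if a number of a shift passes 6.25 or a number of a turn 0.188, either way. A call with a gripper value outside its range is refused whole. The fingers move at their own pace and stop on an object; "grip_force" is the grip in N (left out, the last holds). Time passes only in rows, so rows that do not move let the fingers close. It gives the time, the measured TCP pose, the force and the opening at its end, in the units of the state.
- env.get_obs(): the state, without advancing time (a new reading comes with each control period).
- vision.camera(name): name is "scene" or "top" or "wrist"; returns the picture (420x560x3 uint8, red, green, blue); there is no depth.
- vision.camera_params(name): a dict with "fx", "fy", "cx", "cy" (pixels), "xyz" and "attitude" of the camera in the world. Camera axes: x right, y down, z forward; pixel columns grow to the right and rows downward; lengths in m; the calibration is good to about 2 mm. A picture is of the moment at which its call begins: read the wrist's pose just before it. camera_params takes no time and is no camera call; for the wrist camera it gives the pose at the moment of the call.
- ticket.finish_job(): hands the job in, once; it reports no verdict.
The state is a dict: "time_s": time; "q": joint angles; "qd": joint speeds; "effort": joint torques, N m; "ee_pos": TCP position; "tool_rot": TCP orientation; "contact_force": force on the tool from outside, world axes, zero at the start; "moment": the same for the moment, N m; "grip_width": finger opening in m.
Only numpy, scipy, OpenCV 4.12 (cv2) and the standard library are available. Lean on these libraries where they do the work, as an engineer would, in place of code of your own. Each camera call takes 0.05 s, during which the arm holds its last target.

## Working session

There is one attempt and no reset: what is moved stays moved. The work goes in short steps, Python scripts to look and compute and a tool call to move; the robot and the scene stay as the last step left them, time stands still between calls to the robot, and variables do not carry over. Pictures are saved under pics/ and viewed, and the job is handed in when it is done.

Besides the shell and the picture viewer there is one more tool, called after "Request:" as name([rows], argument=value, ...), one row to a line, values as JSON. carry_out: Moves the arm, as the interface text tells. Its arguments: {"type":"object","properties":{"plan":{"type":"array","items":{"type":"array","items":{"type":"number"}}},"grip_force":{"type":"number"}},"required":["plan"]}

```bash
mkdir -p pics; ls
python3 - <<'E'
from workcell import env, vision, ticket
import cv2
print(env.get_obs(), env.grasp_offset)
for n in ["scene","top","wrist"]:
    print(n, vision.camera_params(n))
    cv2.imwrite(f"pics/a_{n}.png", vision.camera(n)[:,:,::-1])
E
```

```text
pics
{'time_s': 0.0, 'q': array([ 1.29710475,  0.46944201, -0.04857724,  1.53367565,  0.02411468,
        1.14099902, -0.08230988]), 'qd': array([-0.00097044, -0.00145208, -0.000965  ,  0.00129639,  0.0001094 ,
        0.00075902, -0.0009556 ]), 'effort': array([-1.36399674e-05, -5.07975626e+01, -8.08360521e-02, -2.36154270e+01,
       -6.14443934e-02,  3.80813191e-02,  1.82079275e-04]), 'ee_pos': array([ 0.16344111, -0.6543032 ,  0.22150674]), 'tool_rot': array([-5.59409902e-04,  7.88151091e-01, -6.15481047e-01, -7.91183403e-04]), 'contact_force': array([-0.02198876, -0.82125503,  0.70329356]), 'moment': array([-0.01598141,  0.06018056, -0.05030154]), 'grip_width': 0.08683525595395428} 0.0187
scene {'fx': 392.66280039890205, 'fy': 392.66280039890205, 'cx': 282.4222008880798, 'cy': 214.16407310457421, 'xyz': array([-0.00301614,  0.71055341,  0.55624222]), 'attitude': array([ 0.16169752, -0.28599318,  0.80970037, -0.48625829])}
top {'fx': 451.7224483284634, 'fy': 451.7224483284634, 'cx': 280.69974470995595, 'cy': 208.2436012608446, 'xyz': array([0.47113469, 0.04674447, 1.08273281]), 'attitude': array([ 0.01212722, -0.70589824,  0.7075095 , -0.03147878])}
wrist {'fx': 323.63684162429956, 'fy': 323.63684162429956, 'cx': 281.4618298224917, 'cy': 208.91646398613366, 'xyz': array([ 0.24432088, -0.63318567,  0.38414175]), 'attitude': array([ 0.12033532,  0.77895323, -0.6081476 , -0.09438097])}
```

View pics/a_scene.png

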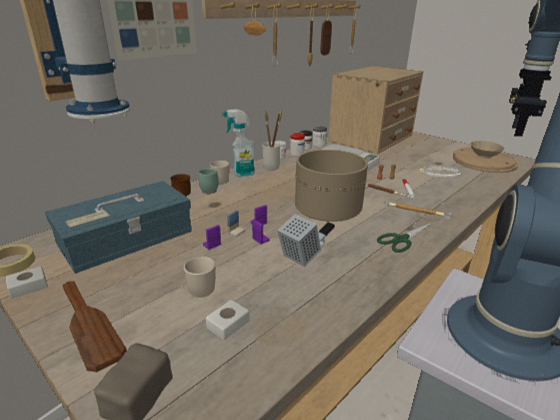

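View pics/a_top.png

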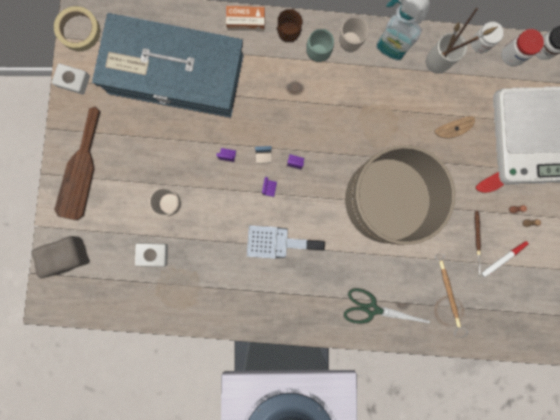

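View pics/a_wrist.png

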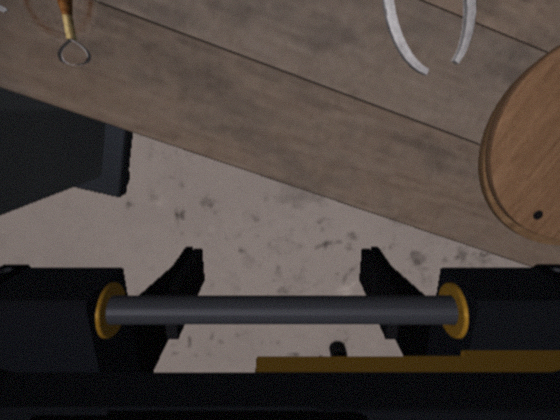

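```bash
cat > h.py <<'E'
import numpy as np, cv2
from scipy.spatial.transform import Rotation as R
from workcell import env, vision, ticket
def rot(q): return R.from_quat(np.roll(q,-1)).as_matrix()
def ray(p,uv):
    return p['xyz'], rot(p['attitude'])@np.array([(uv[0]-p['cx'])/p['fx'],(uv[1]-p['cy'])/p['fy'],1.])
def onz(p,uv,z):
    o,d=ray(p,uv); return o+d*(z-o[2])/d[2]
def proj(p,X):
    c=rot(p['attitude']).T@(np.asarray(X)-p['xyz']); return np.array([p['fx']*c[0]/c[2]+p['cx'],p['fy']*c[1]/c[2]+p['cy']])
def tri(p1,u1,p2,u2):
    o1,d1=ray(p1,u1);o2,d2=ray(p2,u2);d1=d1/np.linalg.norm(d1);d2=d2/np.linalg.norm(d2)
    st=np.linalg.lstsq(np.c_[d1,-d2],o2-o1,rcond=None)[0]
    a=o1+d1*st[0];b=o2+d2*st[1];return (a+b)/2,np.linalg.norm(a-b)
def save(n,im,crop=None,s=1):
    if crop: x0,y0,x1,y1=crop; im=im[y0:y1,x0:x1]
    cv2.imwrite(f'pics/{n}.png',cv2.resize(im[:,:,::-1],None,fx=s,fy=s,interpolation=cv2.INTER_CUBIC))
def tool():
    o=env.get_obs(); return o['ee_pos'],rot(o['tool_rot']),o
E
python3 - <<'E'
from h import *
T=vision.camera('top')
save('b1',T,(220,130,420,260),4)
S=vision.camera('scene'); save('b2',S,(190,140,390,280),4)
np.save('T0.npy',T);np.save('S0.npy',S)
E
```

```text
(no output)
```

View pics/b1.png

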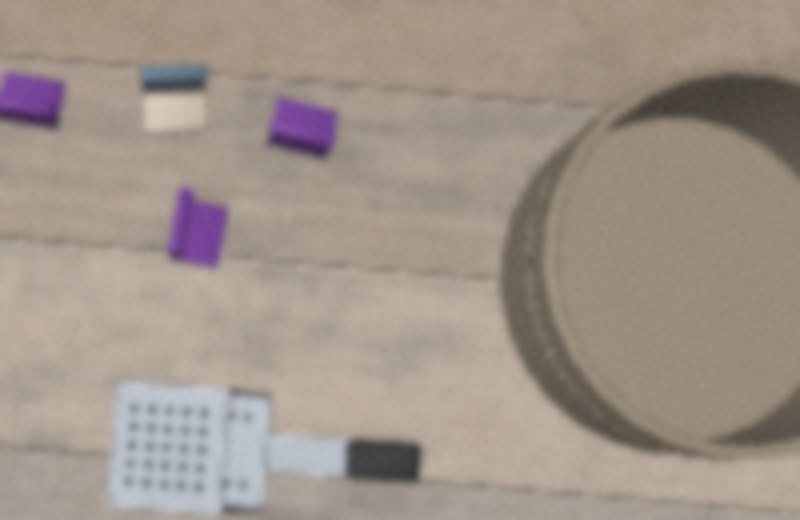

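View pics/b2.png

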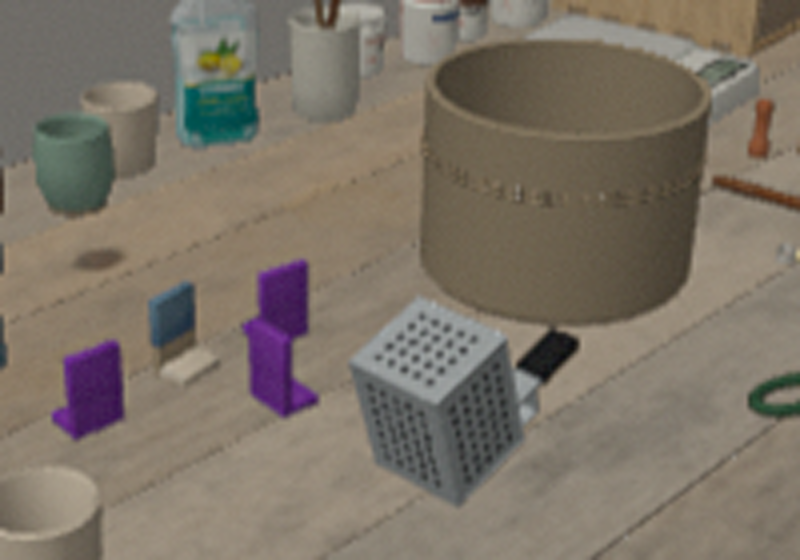

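Run:
```python
from h import *
T=np.load('T0.npy');p=vision.camera_params('top')
hsv=cv2.cvtColor(T,cv2.COLOR_RGB2HSV)
def comp(m,x0,y0,x1,y1):
    mm=np.zeros_like(m);mm[y0:y1,x0:x1]=m[y0:y1,x0:x1]
    n,l,s,c=cv2.connectedComponentsWithStats(mm);k=1+np.argmax(s[1:,4]);return (l==k).astype(np.uint8),c[k],s[k]
m,c,s=comp((T.max(2)<80).astype(np.uint8),300,230,335,258)
print('grip',c,s,cv2.minAreaRect(cv2.findContours(m,0,1)[0][0]),onz(p,c,.041))
m,c,s=comp((hsv[...,0]>95)&(hsv[...,0]<115)&(hsv[...,1]>70).astype(np.uint8)>0 and None if False else (((hsv[...,0]>95)&(hsv[...,0]<118)&(hsv[...,1]>80)).astype(np.uint8)),250,140,280,158)
print('plate',c,s,onz(p,c,.058))
# basket front face (light blue-grey)
m,c,s=comp(((T[...,2]>150)&(T[...,2].astype(int)-T[...,0]>2)).astype(np.uint8),240,215,310,270)
print('basket',c,s)
for uv in [(247.5+.5,226),(276.5,227),(274.5,257.5),(247.2,257.5)]: print(uv,onz(p,uv,.09))
for uv in [(250,225.5)]: pass
```

```text
grip [315.56060606 244.87878788] [308 241  16   9 132] ((315.5, 245.0), (8.0, 15.0), 90.0) [ 0.4507443  -0.06199685  0.041     ]Traceback (most recent call last):
  File "<stdin>", line 9, in <module>
  File "<stdin>", line 6, in comp
    return _wrapfunc(a, 'argmax', axis=axis, out=out, **kwds)
    return bound(*args, **kwds)
ValueError: attempt to get argmax of an empty sequence
```

Request:
carry_out([
  [0,-6,-2,-0.1,8.7],
  [0,-6,-2,-0.1,8.7],
  [-0.5,-6,-2,-0.1,8.7],
  [-0.5,-6,0,-0.1,8.7],
  [-0.5,-6,0,-0.1,8.7],
  [-0.5,-6,0,-0.1,8.7],
  [0,0,0,0,8.7],
])

```text
time_s: 1.12
ee_pos: [0.4691, -0.464, 0.2807]
tool_rot: [-0.001, 0.938, -0.348, -0.001]
contact_force: [0.1, -0.4, -0.0]
grip_width: 0.0871
```

Run:
```python
from h import *
e,r,o=tool();print(e,r[:,0],r[:,1],o['time_s'],o['q'])
p=vision.camera_params('wrist');W=vision.camera('wrist');save('w1',W);np.save('w1.npy',W);print(p)
for X in [(.45,-.06,.04),(.5,-.2,.15),(.6,.1,.03)]: print(proj(p,X))
```

```text
[ 0.4691325  -0.46400842  0.28074537] [ 0.75833483 -0.65186068 -0.00243805] [-0.65186492 -0.75833282 -0.00185927] 1.125 [ 0.90658366  0.42042312 -0.27103241  1.48513959  0.11316125  1.2539706
 -0.08753507]
{'fx': 323.63684162429956, 'fy': 323.63684162429956, 'cx': 281.4618298224917, 'cy': 208.91646398613366, 'xyz': array([ 0.5233764 , -0.39992602,  0.44345569]), 'attitude': array([ 0.14262206,  0.92674624, -0.34341595, -0.05353356])}
[   3.21747034 -114.70418026]
[ 81.4566606  -86.99891813]
[ -44.40395671 -442.02165727]
```

View pics/w1.png

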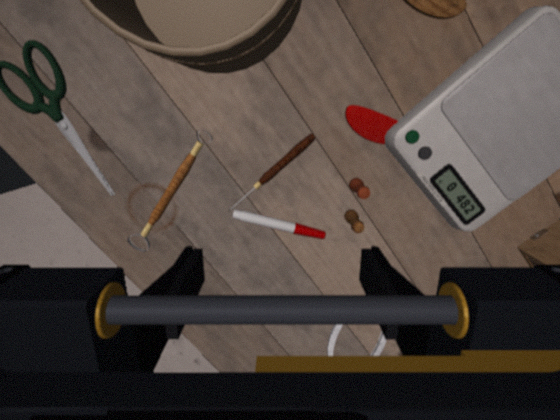

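Request:
carry_out([
  [-2,-4,-1,-0.18,8.7],
  [-2,-4,-1,-0.18,8.7],
  [-1,-4,-1,-0.18,8.7],
  [0,-1,0,-0.17,8.7],
  [0,0,0,0,8.7],
])

```text
time_s: 1.8
ee_pos: [0.4812, -0.3335, 0.3101]
tool_rot: [0.002, 1.0, -0.001, -0.004]
contact_force: [-0.3, -0.8, 0.0]
grip_width: 0.0867
```

Run:
```python
from h import *
e,r,o=tool();print(e,r[:,0],r[:,1],o['time_s'])
p=vision.camera_params('wrist');W=vision.camera('wrist');save('w2',W);np.save('w2.npy',W);np.save('w2p.npy',p,allow_pickle=True)
```

```text
[ 0.48124741 -0.3334879   0.31008241] [ 0.99997387 -0.00126378 -0.00711805] [-0.00124197 -0.99999452  0.00306832] 1.8
```

View pics/w2.png

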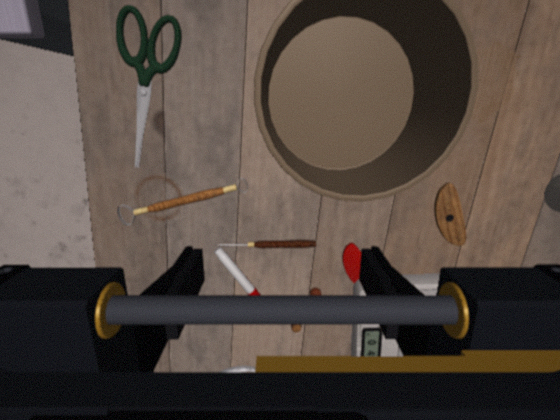

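Request:
carry_out([
  [0,-4,-1,0,8.7],
  [0,-4,-1,0,8.7],
  [0,-4,-1,0,8.7],
  [0,0,0,0,8.7],
  [0,0,0,0,8.7],
])

```text
time_s: 2.48
ee_pos: [0.4798, -0.2215, 0.3388]
tool_rot: [0.002, 1.0, -0.017, -0.005]
contact_force: [-0.1, -0.2, 0.0]
grip_width: 0.0873
```

Run:
```python
from h import *
e,r,o=tool();print(e,r[:,0],r[:,1],o['time_s'])
p=vision.camera_params('wrist');W=vision.camera('wrist');save('w3',W);np.save('w3.npy',W);np.save('w3p.npy',p,allow_pickle=True)
```

```text
[ 0.47977417 -0.22152829  0.33884471] [ 0.99938349 -0.03390877 -0.00910184] [-0.0338699  -0.9994166   0.00439133] 2.475
```

View pics/w3.png

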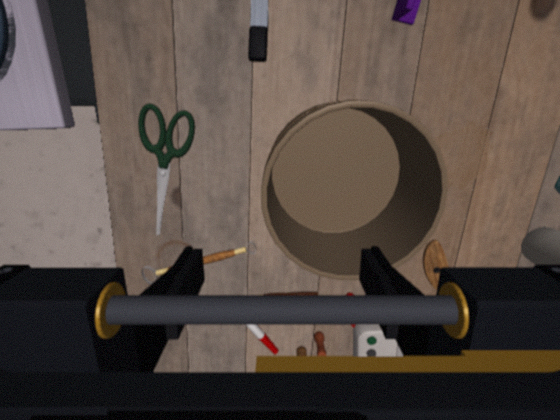

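Run:
```python
from h import *
from scipy.optimize import least_squares
def fit(W,p,c0,ymax,n):
    g=cv2.GaussianBlur(cv2.cvtColor(W,cv2.COLOR_RGB2GRAY),(0,0),1)
    e=cv2.Canny(g,25,60);ys,xs=np.nonzero(e)
    P=np.array([onz(p,(x,y),.15)[:2] for x,y in zip(xs,ys) if y<ymax])
    c=np.array(c0)
    for r0,tol0 in [(.105,0),(.098,0)]:
        c=np.array(c0)
        for tol in [.012,.006,.003,.0025]:
            d=np.linalg.norm(P-c,axis=1);Q=P[abs(d-r0)<tol]
            s=least_squares(lambda v:np.linalg.norm(Q-v[:2],axis=1)-v[2],[*c,r0],loss='soft_l1',f_scale=.001);c=s.x[:2]
        ang=np.degrees(np.arctan2(*(Q-c).T[::-1]))
        print(n,r0,s.x,len(Q),np.histogram(ang,8,(-180,180))[0],np.std(s.fun))
p=np.load('w3p.npy',allow_pickle=True).item();print(onz(p,(355,188),.15))
c0=onz(p,(355,188),.15)[:2]
fit(np.load('w3.npy'),p,c0,245,'w3')
fit(np.load('w2.npy'),np.load('w2p.npy',allow_pickle=True).item(),c0,235,'w2')
fit(np.load('T0.npy'),vision.camera_params('top'),c0,420,'top')
save('w3z',np.load('w3.npy'),(240,80,460,290),3)
```

```text
[ 0.55965421 -0.22748832  0.15      ]
w3 0.105 [ 0.55569559 -0.23280244  0.10387165] 196 [58  0  0 21  0 11 66 40] 0.001143314760215878
w3 0.098 [ 0.55774155 -0.23822925  0.09802827] 501 [ 57   0   0  67  72  84 125  96] 0.0010352932349134041
w2 0.105 [ 0.5546862  -0.2417837   0.10347151] 148 [ 0 17 23  0  8  2 10 88] 0.001032776832799309
w2 0.098 [ 0.55803311 -0.23861161  0.09781152] 617 [ 92  87  89 107  98  18  19 107] 0.00039776324325799066
top 0.105 [ 0.55742483 -0.23168946  0.1046415 ] 119 [ 9 41 33  2  8 14  0 12] 0.0009786842006949006
top 0.098 [ 0.55660549 -0.23617904  0.09900822] 197 [40 28  9 29 37 10 18 26] 0.001265738537047544
```

View pics/w3z.png

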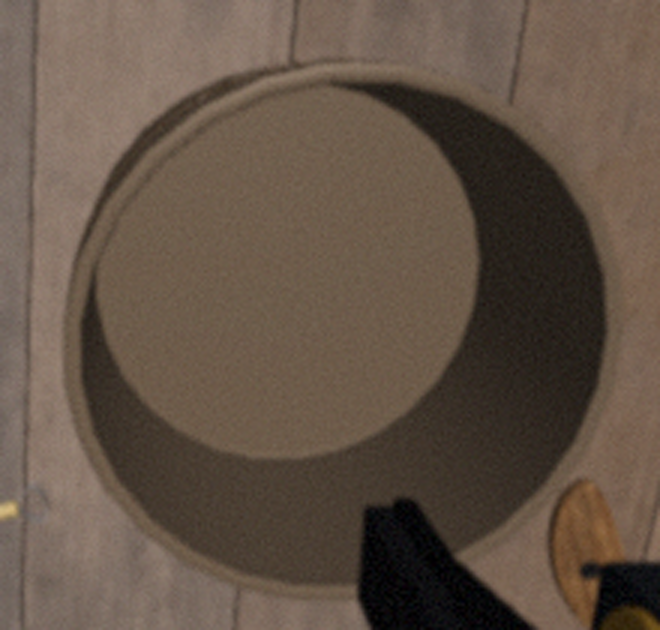

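Request:
carry_out([
  [-1.5,-4.5,1,-0.034,8.7],
  [-1.5,-4.5,1,0,8.7],
  [0,0,0,0,8.7],
  [0,0,0,0,8.7],
])

```text
time_s: 3.02
ee_pos: [0.4506, -0.1358, 0.3167]
tool_rot: [0.001, 1.0, -0.007, -0.005]
contact_force: [0.6, 0.1, 0.7]
grip_width: 0.0871
```

Run:
```python
from h import *
e,r,o=tool();print(e,r[:,0],r[:,1],o['time_s'])
p=vision.camera_params('wrist');W=vision.camera('wrist');save('w4',W);np.save('w4.npy',W);np.save('w4p.npy',p,allow_pickle=True)
m=(W.max(2)<70).astype(np.uint8);m[230:]=0
n,l,s,c=cv2.connectedComponentsWithStats(m)
for i in range(1,n):
    if s[i,4]>100: 
        q=cv2.minAreaRect(cv2.findContours((l==i).astype(np.uint8),0,1)[0][0]);print(s[i],c[i],q,onz(p,c[i],.042))
```

```text
[ 0.45060939 -0.13584453  0.31673752] [ 0.99984746 -0.01410472 -0.01030079] [-0.01408036 -0.9998979   0.00243419] 3.025
[  52    0   67  180 6601] [88.52295107 74.25480988] ((94.99420166015625, 84.72151947021484), (182.78311157226562, 51.68751525878906), 78.50343322753906) [ 0.20669535 -0.01043048  0.042     ]
[375   0  44  22 465] [394.65591398  12.15483871] ((396.4713439941406, 12.989831924438477), (39.247554779052734, 18.149333953857422), 19.536653518676758) [0.58427428 0.05208572 0.042     ]
[455   0  25  29 517] [465.63056093  12.20696325] ((467.0, 14.0), (28.0, 24.0), 90.0) [0.66785566 0.05067257 0.042     ]
[   0   14   41  131 2148] [17.34683426 96.22579143] ((20.0, 79.0), (40.0, 130.0), 0.0) [ 0.10956406 -0.03516522  0.042     ]
[256  19   8  38 161] [260.0621118   32.06832298] ((259.5, 37.5), (37.0, 7.0), 90.0) [0.42421531 0.0335576  0.042     ]
[312  23  10  37 140] [316.04285714  35.73571429] ((315.12164306640625, 40.77027130126953), (6.082762718200684, 36.98977279663086), 9.462322235107422) [0.49181395 0.02852658 0.042     ]
[415  55  28  36 537] [428.06331471  73.266294
[... 271 characters left out ...]
 96  20  35 594] [283.2962963  112.87710438] ((283.3502197265625, 112.89689636230469), (17.902568817138672, 33.55951690673828), 3.5763344764709473) [ 0.45112297 -0.06038188  0.042     ]
[ 161  162   56   62 1441] [186.59125607 192.13671062] ((185.699462890625, 193.84536743164062), (56.55972671508789, 57.034019470214844), 11.976131439208984) [ 0.31451303 -0.16487136  0.042     ]
[ 288  170   60   60 1423] [312.97048489 201.16163036] ((313.0352478027344, 200.80148315429688), (30.396936416625977, 74.29373931884766), 51.49934387207031) [ 0.49139539 -0.17999995  0.042     ]
[411 198  45  32 786] [430.59796438 217.1653944 ] ((433.0, 213.5), (31.0, 44.0), 90.0) [ 0.65905034 -0.20560865  0.042     ]
```

View pics/w4.png

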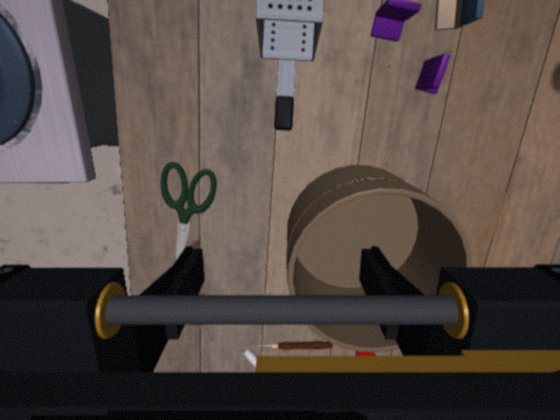

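Run:
```python
from h import *
W=np.load('w4.npy');p=np.load('w4p.npy',allow_pickle=True).item()
g=cv2.cvtColor(W,cv2.COLOR_RGB2GRAY)
def mid(g,row,x0,x1,dark):
    v=g[row,x0:x1].astype(float);v=(v.max()-v) if dark else (v-np.percentile(v,20)).clip(0);v=np.where(v>v.max()/2,v,0);return (v*np.arange(x0,x1)).sum()/v.sum()
print([ (r,round(mid(g,r,266,300,1),1)) for r in range(98,128,4)])
print([ (r,round(mid(g,r,270,302,0),1)) for r in range(62,94,4)])
save('w4z',W,(230,0,330,140),5)
for T,p2,n in [(np.load('T0.npy'),vision.camera_params('top'),'top')]:
    gg=cv2.cvtColor(T,cv2.COLOR_RGB2GRAY).T
    a=[(c,mid(gg,c,236,254,1)) for c in range(309,322,2)];print(a)
    b=[(c,mid(gg,c,236,254,0)) for c in range(290,306,3)];print(b)
    for c,r in a[::6]: print(onz(p2,(c,r),.042))
```

```text
[(98, np.float64(284.4)), (102, np.float64(284.0)), (106, np.float64(283.9)), (110, np.float64(283.5)), (114, np.float64(283.4)), (118, np.float64(283.1)), (122, np.float64(282.8)), (126, np.float64(282.8))]
[(62, np.float64(286.3)), (66, np.float64(286.7)), (70, np.float64(287.0)), (74, np.float64(286.1)), (78, np.float64(285.9)), (82, np.float64(285.8)), (86, np.float64(285.7)), (90, np.float64(285.6))]
[(309, np.float64(244.47216699801191)), (311, np.float64(244.52147239263803)), (313, np.float64(244.87374749498997)), (315, np.float64(244.93434823977165)), (317, np.float64(244.98522622345337)), (319, np.float64(245.02513966480447)), (321, np.float64(245.43168880455408))]
[(290, np.float64(242.0253807106599)), (293, np.float64(242.36032388663966)), (296, np.float64(242.97095837366896)), (299, np.float64(244.07149666348909)), (302, np.float64(243.8014705882353)), (305, np.float64(241.36521739130436))]
[ 0.45175208 -0.04676191  0.042     ]
[ 0.44944867 -0.07444073  0.042     ]
```

View pics/w4z.png

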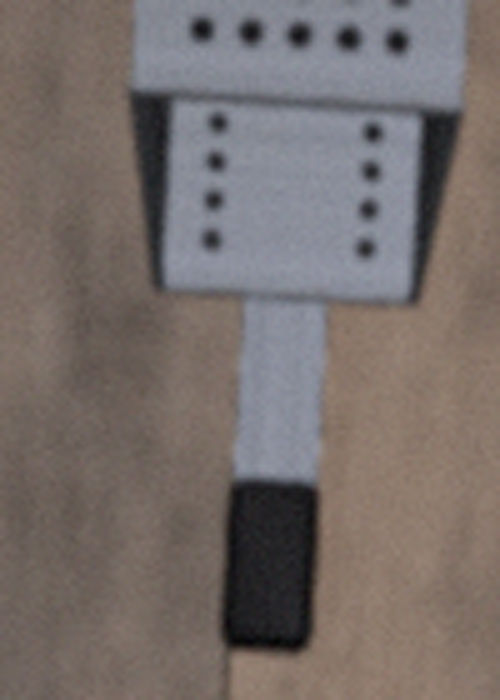

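Request:
carry_out([
  [0,-5.0,4,0.06,5],
  [0,-2.5,6,0,5],
  [0,0,6,0,5],
  [0,0,5,0,5],
  [0,0,0,0,5],
  [0,0,0,0,5],
])

```text
time_s: 3.82
ee_pos: [0.4597, -0.0683, 0.1042]
tool_rot: [0.001, 0.999, -0.047, -0.0]
contact_force: [-0.3, -0.2, 0.5]
grip_width: 0.0503
```

Run:
```python
from h import *
e,r,o=tool();print(e,r[:,0],r[:,1],r[:,2],o['time_s'],o['contact_force'])
t=np.array([.4508,-.061,.0190]);print('delta tool cm',100*r.T@(t-e), 'yaw y', r[:2,1])
```

```text
[ 0.45965506 -0.06826849  0.10418507] [ 9.95589421e-01 -9.38170187e-02 -2.68745941e-04] [-0.09381632 -0.99558761  0.00195116] [-4.50611732e-04 -1.91733713e-03 -9.99998060e-01] 3.825 [-0.32833514 -0.1664145   0.5336095 ]
delta tool cm [-0.94750162 -0.65718817  8.51749543] yaw y [-0.09381632 -0.99558761]
```

Request:
carry_out([
  [-0.95,-0.65,3,-0.017,5],
  [0,0,3,0,5],
  [0,0,0,0,5],
])

```text
time_s: 4.2
ee_pos: [0.4582, -0.0638, 0.0499]
tool_rot: [0.003, 0.999, -0.041, 0.007]
contact_force: [0.7, 0.2, 0.1]
grip_width: 0.05
```

Run:
```python
from h import *
e,r,o=tool();print(e,r[:,0],r[:,1],r[:,2],o['time_s'],o['contact_force'])
t=np.array([.4508,-.061,.0190]);print('delta tool cm',100*r.T@(t-e), 'yaw y', r[:2,1])
p=vision.camera_params('wrist');W=vision.camera('wrist');save('w5',W)
```

```text
[ 0.45818856 -0.06379654  0.04990601] [ 0.99653109 -0.08183278  0.01513871] [-0.08191107 -0.99662891  0.00462465] [ 0.01470923 -0.00584864 -0.99987471] 4.2 [0.7462418  0.20138008 0.0656805 ]
delta tool cm [-0.80596511 -0.23248365  3.07770987] yaw y [-0.08191107 -0.99662891]
```

View pics/w5.png

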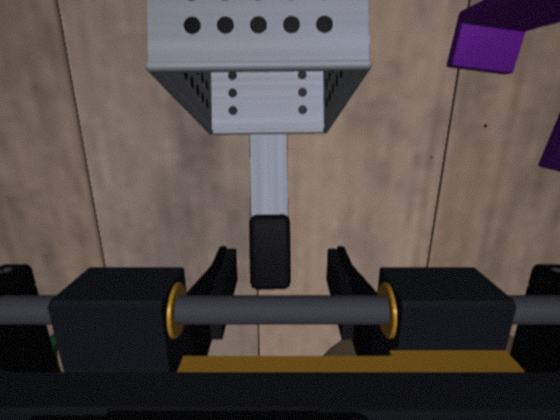

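Request:
carry_out([
  [-0.8,-0.2,1,0,5],
  [0,0,0,0,5],
])

```text
time_s: 4.5
ee_pos: [0.4536, -0.0616, 0.0433]
tool_rot: [0.003, 0.999, -0.042, 0.012]
contact_force: [-0.0, -0.8, -0.2]
grip_width: 0.0501
```

Run:
```python
from h import *
e,r,o=tool();print(e,r[:,0],r[:,1],r[:,2],o['time_s'],o['contact_force'],o['q'])
t=np.array([.4508,-.061,.0190]);print('delta tool cm',100*r.T@(t-e), 'yaw y', r[:2,1])
```

```text
[ 0.45361664 -0.06160796  0.04326754] [ 0.99626866 -0.0829816   0.0237237 ] [-0.08313693 -0.9965222   0.00563612] [ 0.0231735  -0.0075874  -0.99970267] 4.5 [-0.00478295 -0.8063908  -0.22403664] [ 0.46849692  0.42253435 -0.51890796  2.18853011  0.38754761  0.59236733
 -0.41651517]
delta tool cm [-0.34322929 -0.05084515  2.4190441 ] yaw y [-0.08313693 -0.9965222 ]
```

Request:
carry_out([
  [-0.35,0,0.8,0,5],
  [0,0,0.8,0,5],
  [0,0,0.8,0,5],
  [0,0,0,0,5],
])

```text
time_s: 5.0
ee_pos: [0.4511, -0.0617, 0.0183]
tool_rot: [0.004, 0.999, -0.042, 0.012]
contact_force: [0.3, -0.8, 0.5]
grip_width: 0.0501
```

Run:
```python
from h import *
e,r,o=tool();print(e,r[:,0],r[:,1],r[:,2],o['time_s'],o['contact_force'],o['q'])
t=np.array([.4508,-.061,.0190]);print('delta tool cm',100*r.T@(t-e), 'yaw y', r[:2,1])
p=vision.camera_params('wrist');W=vision.camera('wrist');save('w6',W)
```

```text
[ 0.45105251 -0.0617051   0.01825479] [ 0.99621012 -0.08329144  0.02505853] [-0.083465   -0.99649288  0.00596037] [ 0.0244742  -0.0080293  -0.99966822] 5.0 [ 0.34407251 -0.8421779   0.5237051 ] [ 0.4344146   0.46296723 -0.48055725  2.20976202  0.436143    0.53200134
 -0.46218611]
delta tool cm [-0.02916076 -0.06771118 -0.07568015] yaw y [-0.083465   -0.99649288]
```

View pics/w6.png

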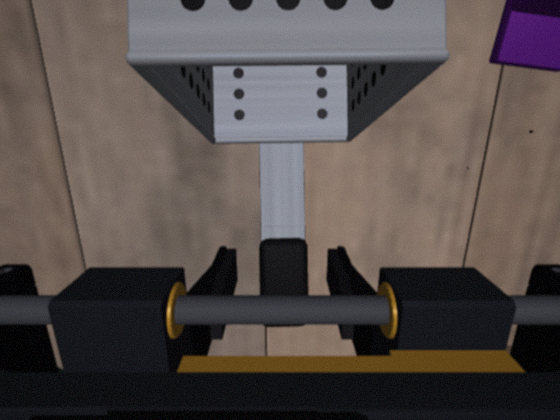

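Request:
carry_out([
  [0,0,0,0,2],
  [0,0,0,0,1.5],
  [0,0,0,0,1.5],
  [0,0,0,0,1.5],
], grip_force=6)

```text
time_s: 5.55
ee_pos: [0.4518, -0.0616, 0.0189]
tool_rot: [0.004, 0.999, -0.042, 0.013]
contact_force: [-1.3, 0.7, 0.2]
grip_width: 0.0241
```

Run:
```python
import numpy as np
dx,dz=-.002,.134
prev=None
for a in np.radians(np.linspace(17.1,90,16)):
    h=dx*np.cos(a)+dz*np.sin(a); d=dz*np.cos(a)-dx*np.sin(a)
    if prev is not None: print(round(np.degrees(a)),'dy(toward base) %.2f up %.2f'%(100*(prev[0]-d),100*(h-prev[1])))
    prev=(d,h)
```

```text
22 dy(toward base) 0.36 up 1.08
27 dy(toward base) 0.45 up 1.04
32 dy(toward base) 0.54 up 1.00
37 dy(toward base) 0.62 up 0.95
41 dy(toward base) 0.70 up 0.89
46 dy(toward base) 0.77 up 0.83
51 dy(toward base) 0.84 up 0.76
56 dy(toward base) 0.90 up 0.69
61 dy(toward base) 0.96 up 0.61
66 dy(toward base) 1.01 up 0.53
71 dy(toward base) 1.05 up 0.44
75 dy(toward base) 1.08 up 0.35
80 dy(toward base) 1.11 up 0.26
85 dy(toward base) 1.12 up 0.16
90 dy(toward base) 1.13 up 0.07
```

Request:
carry_out([
  [0,-0.36,-1.08,0,1.5],
  [0,-0.45,-1.04,0,1.5],
  [0,-0.54,-1.0,0,1.5],
  [0,-0.62,-0.95,0,1.5],
  [0,-0.7,-0.89,0,1.5],
  [0,0,0,0,1.5],
])

```text
time_s: 6.3
ee_pos: [0.4526, -0.032, 0.0726]
tool_rot: [0.004, 0.999, -0.041, 0.014]
contact_force: [0.0, 0.2, -0.6]
grip_width: 0.0239
```

Run:
```python
from h import *
e,r,o=tool();print(e,r[:,0],r[:,1],r[:,2],o['time_s'],o['contact_force'],o['grip_width'])
S=vision.camera('scene');save('s7',S,(190,120,390,270),4)
```

```text
[ 0.45255162 -0.03198506  0.07260587] [ 0.99629886 -0.08151346  0.02727891] [-0.08170901 -0.99663737  0.00613072] [ 0.02668745 -0.00833696 -0.99960906] 6.3 [ 0.03772412  0.1622191  -0.58888361] 0.023871393294236338
```

View pics/s7.png

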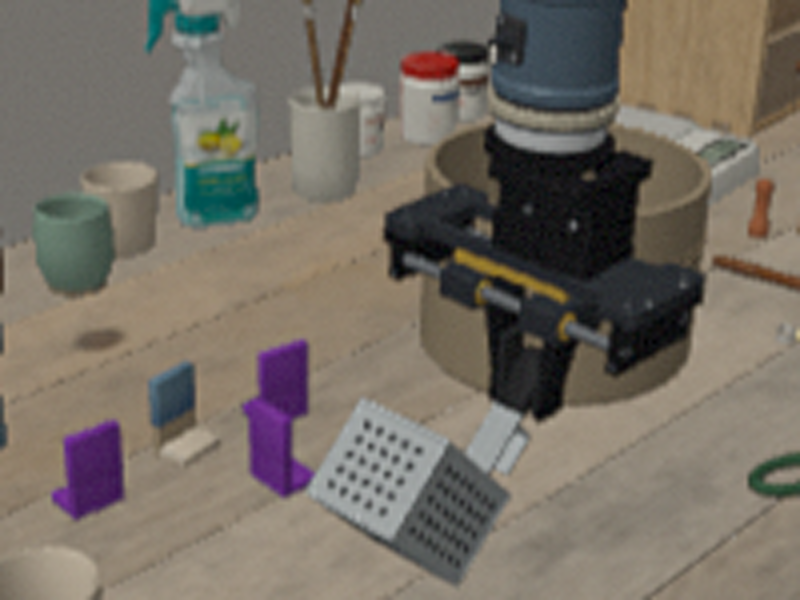

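Pivoting as planned. Continue the arc.

Request:
carry_out([
  [0,-0.77,-0.83,0,1.5],
  [0,-0.84,-0.76,0,1.5],
  [0,-0.9,-0.69,0,1.5],
  [0,-0.96,-0.61,0,1.5],
  [0,-1.01,-0.53,0,1.5],
  [0,0,0,0,1.5],
])

```text
time_s: 7.1
ee_pos: [0.4553, 0.0165, 0.1082]
tool_rot: [0.003, 0.999, -0.041, 0.013]
contact_force: [0.4, 1.9, -0.1]
grip_width: 0.0241
```

Run:
```python
from h import *
e,r,o=tool();print(e,r[:,0],r[:,1],r[:,2],o['time_s'],o['contact_force'],o['grip_width'])
S=vision.camera('scene');save('s8',S,(190,120,390,270),4)
```

```text
[0.45525683 0.01651422 0.10815242] [ 0.9963018  -0.08182216  0.02622697] [-0.08198079 -0.99662122  0.00502963] [ 0.02572682 -0.00716114 -0.99964336] 7.1 [ 0.35792125  1.91707878 -0.12837923] 0.024065375904539128
```

View pics/s8.png

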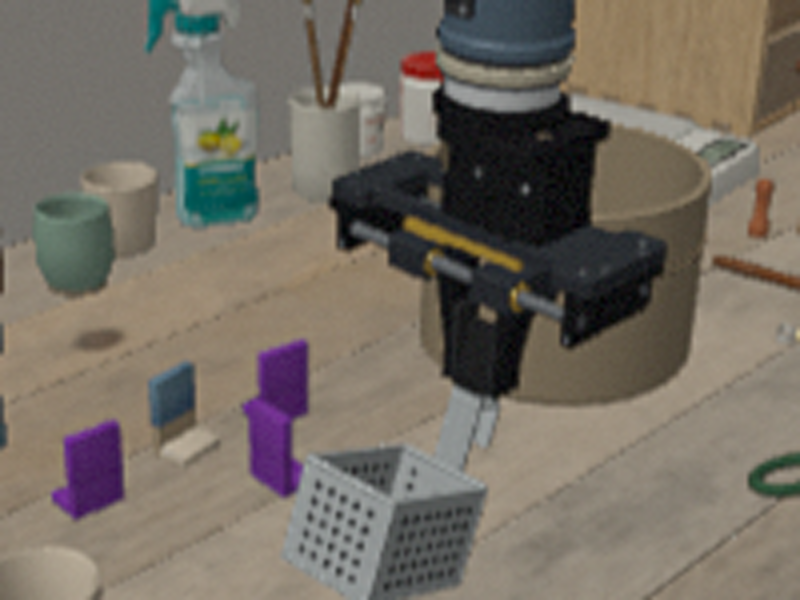

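Request:
carry_out([
  [0,-1.05,-0.3,0,1.5],
  [0,-1.08,-0.25,0,1.5],
  [0,-1.1,-0.15,0,1.5],
  [0,-1.1,-0.05,0,1.5],
  [0,-1.1,0,0,1.5],
  [0,0,0,0,1.5],
])

```text
time_s: 7.9
ee_pos: [0.4601, 0.073, 0.1156]
tool_rot: [0.004, 0.999, -0.042, 0.013]
contact_force: [-0.0, -0.6, -1.2]
grip_width: 0.0237
```

Run:
```python
from h import *
e,r,o=tool();print(e,r[:,0],r[:,1],r[:,2],o['time_s'],o['contact_force'],o['grip_width'])
S=vision.camera('scene');save('s9',S,(190,120,390,270),4)
```

```text
[0.46009642 0.07298909 0.11560946] [ 0.99620226 -0.08311948  0.02592711] [-0.08331469 -0.99650182  0.00654057] [ 0.02529276 -0.00867584 -0.99964244] 7.9 [-0.04986594 -0.61572031 -1.20378493] 0.023730161959136024
```

View pics/s9.png

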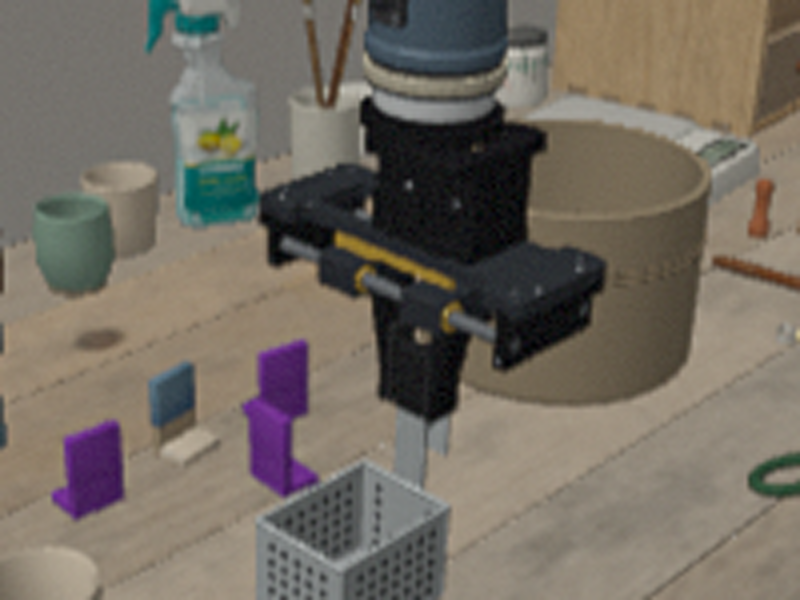

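Request:
carry_out([
  [0,0,0.2,0,1.5],
  [0,0,0,0,1.5],
])

```text
time_s: 8.2
ee_pos: [0.4613, 0.0722, 0.1144]
tool_rot: [0.004, 0.999, -0.043, 0.014]
contact_force: [-1.3, 1.1, -0.6]
grip_width: 0.024
```

Run:
```python
from h import *
e,r,o=tool();print(e,o['contact_force'])
S=vision.camera('scene');save('s10',S,(170,170,370,320),4)
```

```text
[0.46133306 0.07221788 0.11437754] [-1.34666913  1.05939118 -0.57911603]
```

View pics/s10.png

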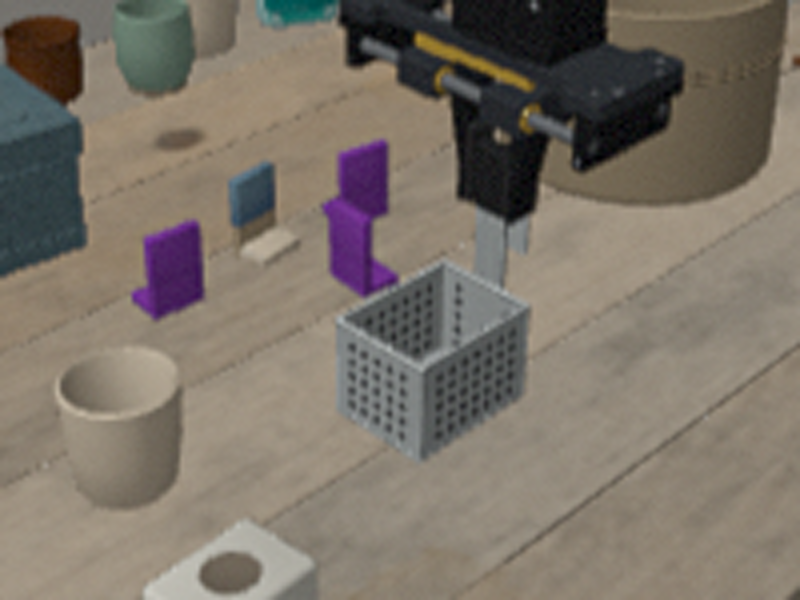

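Request:
carry_out([
  [0,0,0,0,2.6],
  [0,0,0,0,3.5],
  [0,0,0,0,5],
  [0,0,-1,0,5],
  [0,0,-2,0,5],
  [0,0,-3,0,5],
  [0,0,-3,0,6],
  [0,0,-3,0,6],
  [0,0,0,0,6],
])

```text
time_s: 9.38
ee_pos: [0.4575, 0.0734, 0.2402]
tool_rot: [0.004, 0.999, -0.042, 0.014]
contact_force: [-0.4, -0.3, 0.7]
grip_width: 0.0595
```

Run:
```python
from h import *
e,r,o=tool();print(e,r[:,0],r[:,1],r[:,2],o['time_s'],o['contact_force'],o['grip_width'])
S=vision.camera('scene');T=vision.camera('top')
save('s11',S,(170,140,370,290),4);save('t11',T,(200,120,340,280),4)
np.save('T1.npy',T);np.save('S1.npy',S)
p=vision.camera_params('wrist');W=vision.camera('wrist');save('w11',W);np.save('w11.npy',W);np.save('w11p.npy',p,allow_pickle=True)
```

```text
[0.45752767 0.07337979 0.24024422] [ 0.99601995 -0.08439384  0.02866951] [-0.08460969 -0.99639362  0.006399  ] [ 0.02802609 -0.00879925 -0.99956846] 9.375 [-0.40102577 -0.2574437   0.68681192] 0.05945144563188061
```

View pics/s11.png

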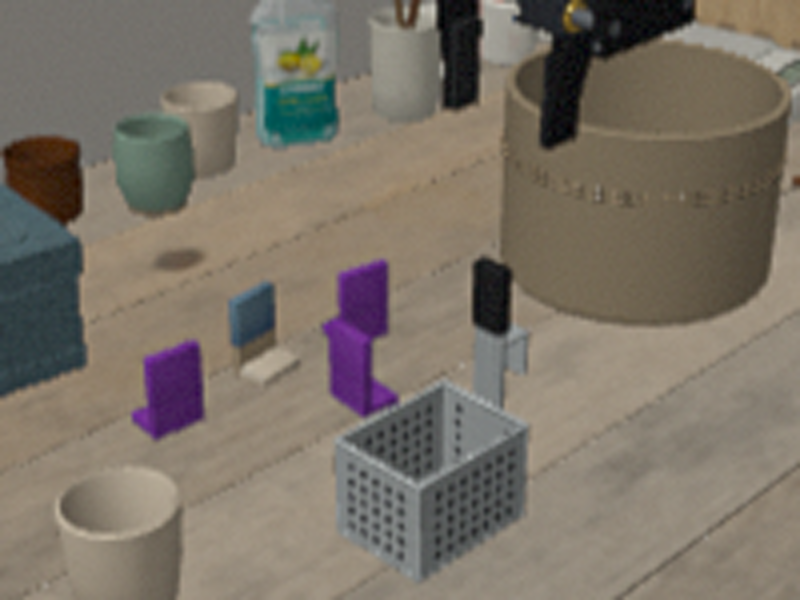

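View pics/t11.png

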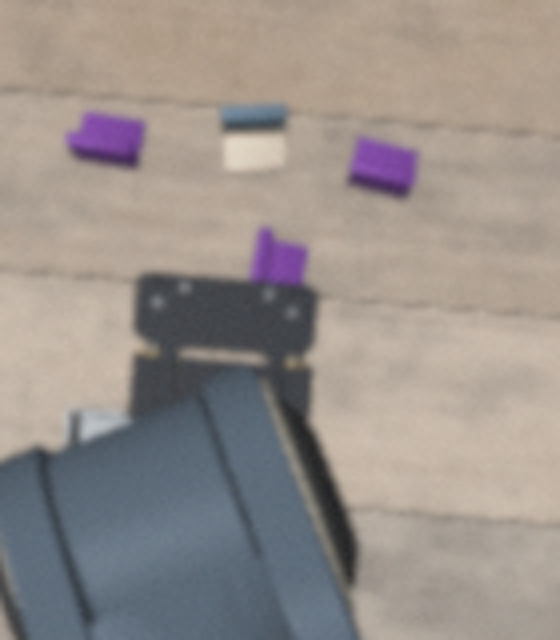

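View pics/w11.png

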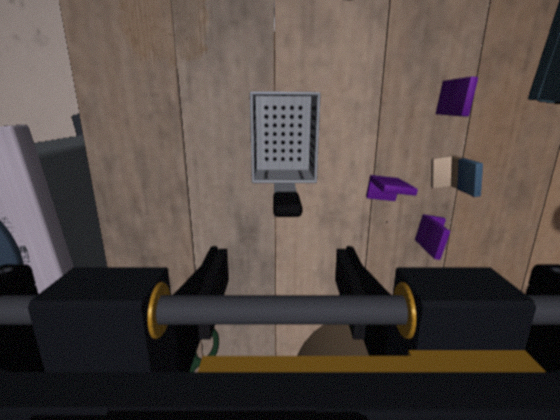

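Run:
```python
from h import *
W=np.load('w11.npy');p=np.load('w11p.npy',allow_pickle=True).item()
save('w11z',W,(230,70,350,230),4);save('w11y',W,(360,130,500,270),4)
T=np.load('T1.npy');pt=vision.camera_params('top')
def blob(I,box,f):
    h=cv2.cvtColor(I,cv2.COLOR_RGB2HSV).astype(int);m=f(h).astype(np.uint8);k=np.zeros_like(m);x0,y0,x1,y1=box;k[y0:y1,x0:x1]=m[y0:y1,x0:x1]
    n,l,s,c=cv2.connectedComponentsWithStats(k);i=1+np.argmax(s[1:,4]);print(s[i],c[i],cv2.minAreaRect(cv2.findContours((l==i).astype(np.uint8),0,1)[0][0]));return c[i]
bl=lambda h:(h[...,0]>95)&(h[...,0]<118)&(h[...,1]>70)
a=blob(W,(445,145,495,205),bl);b=blob(T,(250,140,278,156),bl)
print(onz(p,a,.05),onz(pt,b,.058))
```

```text
[458 159  24  37 725] [469.67034483 176.57103448] ((469.2179260253906, 177.0136260986328), (23.14234733581543, 35.30611038208008), 3.5763344764709473)Traceback (most recent call last):
  File "<stdin>", line 9, in <module>
  File "<stdin>", line 7, in blob
    return _wrapfunc(a, 'argmax', axis=axis, out=out, **kwds)
    return bound(*args, **kwds)
ValueError: attempt to get argmax of an empty sequence
```

View pics/w11z.png

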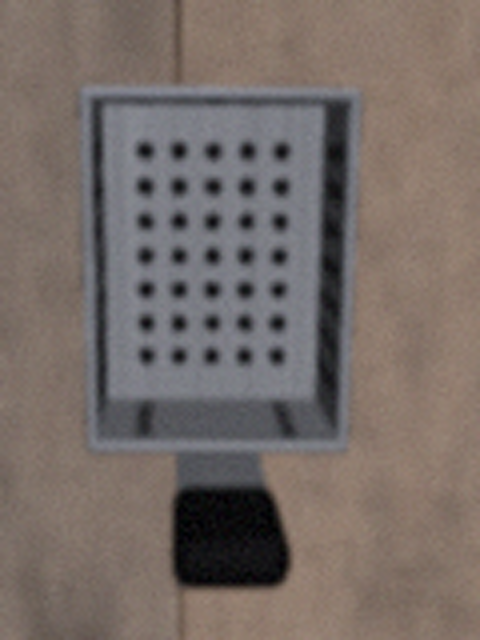

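View pics/w11y.png

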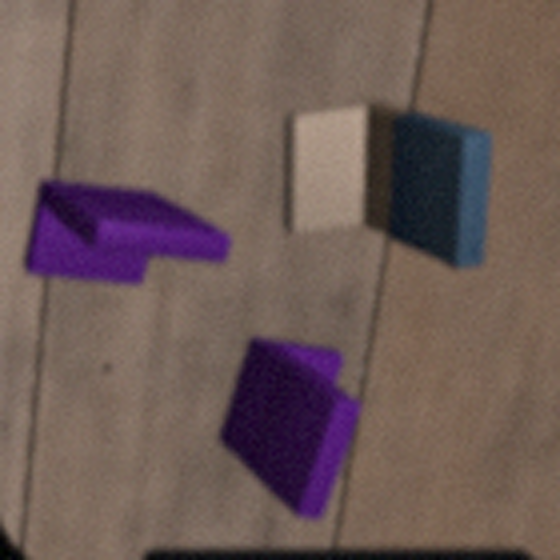

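Run:
```python
from h import *
p=np.load('w11p.npy',allow_pickle=True).item();pt=vision.camera_params('top')
C=[onz(p,(230+u/4-.4,70+v/4-.4),.064) for u,v in [(81,87),(360,89),(346,450),(88,452)]]
C=np.array(C);print(C);c=C.mean(0);print('basket c',c)
x=(C[0]+C[1]-C[2]-C[3])/2;print('size',np.linalg.norm(x),np.linalg.norm((C[1]+C[2]-C[0]-C[3])/2),'xdir',x/np.linalg.norm(x))
f=np.array([onz(p,(360+u/4-.4,130+v/4-.4),.058) for u,v in [(462,125),(491,130),(485,265),(457,268)]]);print(f,f.mean(0))
g=np.array([onz(p,(360+u/4-.4,130+v/4-.4),.008) for u,v in [(293,115),(367,104),(362,228),(291,233)]]);print('foot',g)
# top plate in T0 b1: corners (141,66),(207,64),(207,86)? 
f=np.array([onz(pt,(220+u/4-.4,130+v/4-.4),.058) for u,v in [(141,67),(207,65),(206,82),(142,82)]]);print('top',f,f.mean(0))
```

```text
[[0.43724713 0.17155831 0.064     ]
 [0.50507228 0.16541502 0.064     ]
 [0.49703185 0.07532607 0.064     ]
 [0.4286798  0.0809575  0.064     ]]
basket c [0.46700777 0.12331423 0.064     ]
size 0.09072569291340772 0.06834265464401107 xdir [0.09152733 0.99580256 0.        ]
[[0.66962909 0.08179031 0.058     ]
 [0.67766245 0.07972185 0.058     ]
 [0.68015167 0.04160387 0.058     ]
 [0.67235834 0.04144589 0.058     ]] [0.67495039 0.06114048 0.058     ]
foot [[0.64781728 0.07828713 0.008     ]
 [0.67042492 0.07966721 0.008     ]
 [0.67196522 0.04033886 0.008     ]
 [0.6494947  0.04074869 0.008     ]]
top [[0.67646313 0.07734153 0.058     ]
 [0.67770977 0.03956998 0.058     ]
 [0.66787103 0.04016067 0.058     ]
 [0.66779353 0.07676662 0.058     ]] [0.67245937 0.0584597  0.058     ]
```

Request:
carry_out([
  [3.6,0,0,-0.03,6],
  [3.6,-0.2,0,-0.05,6],
  [3.6,0,0,-0.05,6],
  [3.6,0,0,0,6],
  [3.6,0,0,0,6],
  [3.2,0,0,0,6],
  [0,0,0,0,6],
])

```text
time_s: 10.4
ee_pos: [0.6679, 0.0731, 0.2276]
tool_rot: [0.006, 1.0, 0.026, -0.0]
contact_force: [-1.0, 0.3, -0.5]
grip_width: 0.06
```

Run:
```python
from h import *
e,r,o=tool();print(e,r[:,0],r[:,1],r[:,2],o['time_s'],o['contact_force'],o['grip_width'])
t=np.array([.674,.060,.0275]);print('delta tool cm',100*r.T@(t-e))
p=vision.camera_params('wrist');W=vision.camera('wrist');save('w12',W);np.save('w12.npy',W);np.save('w12p.npy',p,allow_pickle=True)
```

```text
[0.66787809 0.07309369 0.2275518 ] [ 9.98695527e-01  5.10596690e-02 -3.91896748e-04] [ 0.05106053 -0.99861487  0.01269522] [ 2.56859898e-04 -1.26986716e-02 -9.99919336e-01] 10.4 [-0.97920678  0.26520113 -0.54932881] 0.05996687381217156
delta tool cm [ 0.55237669  1.08484417 20.0203507 ]
```

View pics/w12.png

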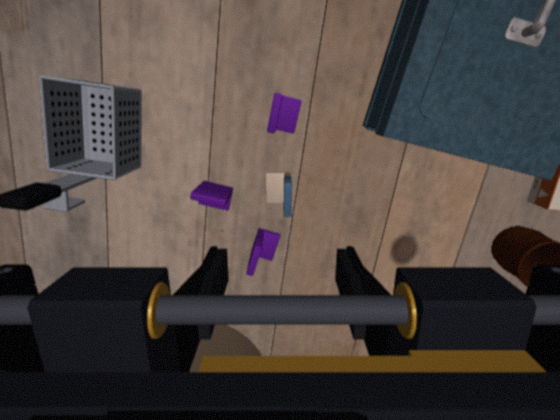

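Run:
```python
from h import *
W=np.load('w12.npy');p=np.load('w12p.npy',allow_pickle=True).item()
save('w12z',W,(240,80,320,290),3.5 and 3)
h=cv2.cvtColor(W,cv2.COLOR_RGB2HSV).astype(int);m=((h[...,0]>95)&(h[...,0]<118)&(h[...,1]>70)).astype(np.uint8)
k=np.zeros_like(m);k[165:225,260:305]=m[165:225,260:305];ys,xs=np.nonzero(k)
print(xs.min(),xs.max(),ys.min(),ys.max(),xs.mean(),ys.mean())
for y in range(ys.min(),ys.max()+1,6): q=xs[ys==y];print(y,q.min(),q.max())
print(onz(p,(288,197),.058), onz(p,(287,(ys.min()+ys.max())/2),.05))
```

```text
284 290 177 215 287.35146443514645 196.5397489539749
177 285 289
183 285 290
189 285 290
195 285 290
201 285 290
207 284 290
213 285 290
[0.67517225 0.0636157  0.058     ] [0.67430815 0.06236692 0.05      ]
```

View pics/w12z.png

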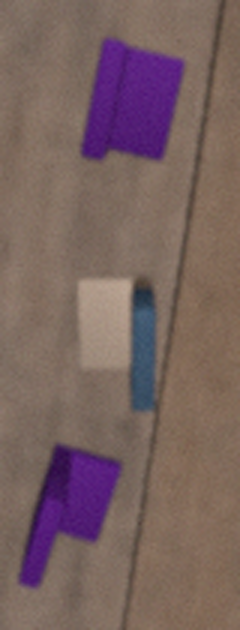

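Request:
carry_out([
  [0.6,0.95,2,0,5],
  [0,0,2.5,0,5],
  [0,0,2.5,0,5],
  [0,0,2.5,0,5],
  [0,0,2.5,0,5],
  [0,0,0,0,5],
])

```text
time_s: 11.2
ee_pos: [0.6656, 0.0558, 0.0958]
tool_rot: [0.009, 1.0, 0.026, -0.006]
contact_force: [0.3, -0.9, -0.6]
grip_width: 0.0501
```

Run:
```python
from h import *
e,r,o=tool();print(e,r[:,0],r[:,1],r[:,2],o['time_s'],o['contact_force'],o['grip_width'])
t=np.array([.6745,.0615,.0275]);print('delta tool cm',100*r.T@(t-e))
p=vision.camera_params('wrist');W=vision.camera('wrist');save('w13',W);
print(proj(p,[.6745,.0615,.058]))
```

```text
[0.66559555 0.05575122 0.09582189] [ 0.99858625  0.05147056 -0.01327742] [ 0.05171102 -0.99849161  0.01845205] [-0.01230766 -0.01911255 -0.99974158] 11.2 [ 0.28551381 -0.92323939 -0.62810525] 0.05006053476023245
delta tool cm [ 1.0094895  -0.65403297  6.80847639]
[296.35901389 230.57951589]
```

View pics/w13.png

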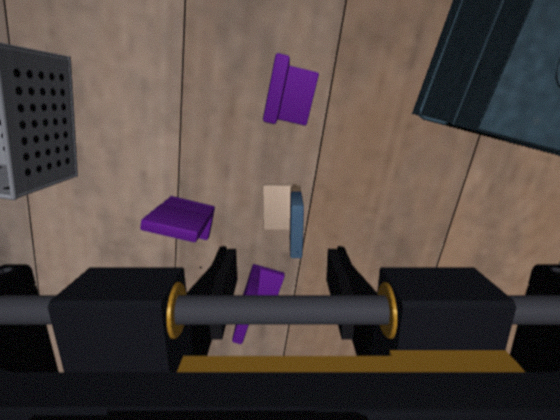

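Request:
carry_out([
  [1.0,-0.65,1,0,5],
  [0,0,1.2,0,5],
  [0,0,1.2,0,5],
  [0,0,0,0,5],
])

```text
time_s: 11.75
ee_pos: [0.6779, 0.0632, 0.063]
tool_rot: [0.009, 1.0, 0.026, -0.003]
contact_force: [0.1, -0.8, 0.2]
grip_width: 0.0499
```

Run:
```python
from h import *
e,r,o=tool();print(e,r[:,0],r[:,1],r[:,2],o['time_s'],o['contact_force'],o['grip_width'])
t=np.array([.6745,.0615,.0275]);print('delta tool cm',100*r.T@(t-e))
p=vision.camera_params('wrist');W=vision.camera('wrist');save('w14',W);
print(proj(p,[.6745,.0615,.058]))
```

```text
[0.67793599 0.06320931 0.0629795 ] [ 0.99865317  0.05143726 -0.00678568] [ 0.05155069 -0.99851246  0.01775951] [-0.00586208 -0.0180854  -0.99981926] 11.75 [ 0.13552427 -0.82920284  0.16366945] 0.04994754296303912
delta tool cm [-0.32785319  0.08995386  3.55241412]
[275.75772285 263.46336813]
```

View pics/w14.png

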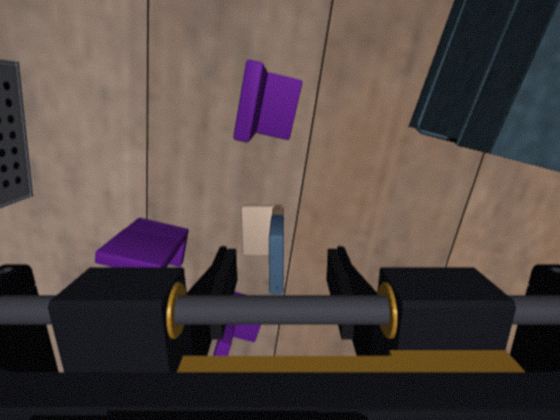

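Request:
carry_out([
  [-0.3,0,0.9,0,5],
  [0,0,0.9,0,5],
  [0,0,0.9,0,5],
  [0,0,0.7,0,5],
  [0,0,0,0,5],
])

```text
time_s: 12.42
ee_pos: [0.6751, 0.0623, 0.0277]
tool_rot: [0.009, 1.0, 0.026, -0.002]
contact_force: [-0.2, 0.3, 0.4]
grip_width: 0.0506
```

Run:
```python
from h import *
e,r,o=tool();print(e,r[:,0],r[:,1],r[:,2],o['time_s'],o['contact_force'],o['grip_width'])
t=np.array([.6745,.0615,.0275]);print('delta tool cm',100*r.T@(t-e))
p=vision.camera_params('wrist');W=vision.camera('wrist');save('w15',W);
S=vision.camera('scene');save('s15',S,(170,140,370,290),4)
```

```text
[0.67513852 0.06234031 0.02768367] [ 0.99867964  0.051122   -0.00505232] [ 0.05120395 -0.99853137  0.01769927] [-0.00414008 -0.0179346  -0.99983059] 12.425 [-0.20972445  0.28834773  0.40858819] 0.050569987699310426
delta tool cm [-0.06797026  0.08031349  0.0201354 ]
```

View pics/w15.png

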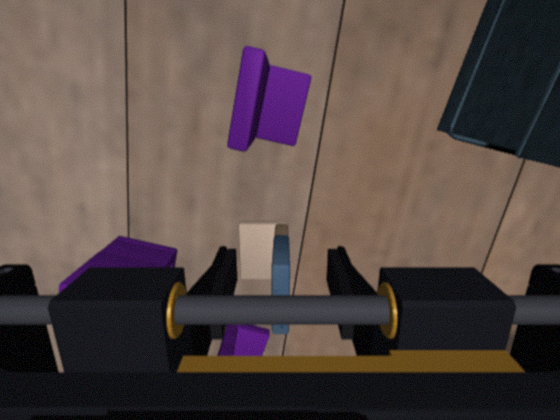

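View pics/s15.png

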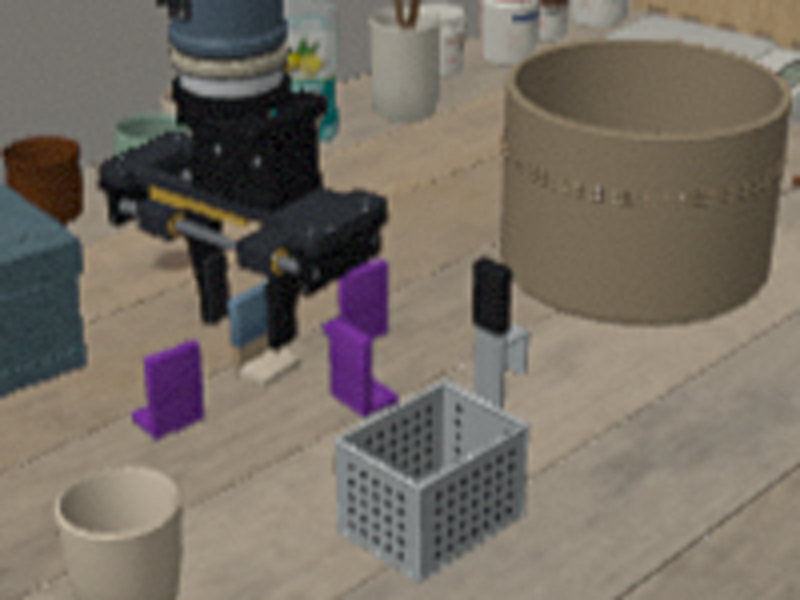

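Jaws straddle the tile plate. Close and lift.

Request:
carry_out([
  [0,0,0,0,1.5],
  [0,0,0,0,0.2],
  [0,0,0,0,0.2],
  [0,0,0,0,0.2],
  [0,0,-1,0,0.2],
  [0,0,-1.5,0,0.2],
  [0,0,-2,0,0.2],
  [0,0,-2,0,0.2],
  [0,0,-2,0,0.2],
  [0,0,-1.5,0,0.2],
  [0,0,0,0,0.2],
], grip_force=12)

```text
time_s: 13.9
ee_pos: [0.6778, 0.0652, 0.1396]
tool_rot: [0.008, 1.0, 0.026, 0.002]
contact_force: [-0.6, -0.5, -2.0]
grip_width: 0.0079
```

Run:
```python
from h import *
e,r,o=tool();print(e,r[:,0],r[:,1],r[:,2],o['time_s'],o['contact_force'],o['grip_width'])
t=np.array([.467+.002+.008*.0915,.1233+.008,e[2]]);print('delta tool cm',100*r.T@(t-e))
p=vision.camera_params('wrist');W=vision.camera('wrist');save('w16',W);
S=vision.camera('scene');save('s16',S,(170,140,370,290),4)
```

```text
[0.67777489 0.06520991 0.13963078] [0.99868152 0.05123795 0.00314627] [ 0.05117796 -0.99854729  0.01685632] [ 0.00400539 -0.01667308 -0.99985297] 13.9 [-0.59193368 -0.51977175 -1.98798421] 0.00788585923368285
delta tool cm [-20.43822651  -7.66412894  -0.19352172]
```

View pics/w16.png

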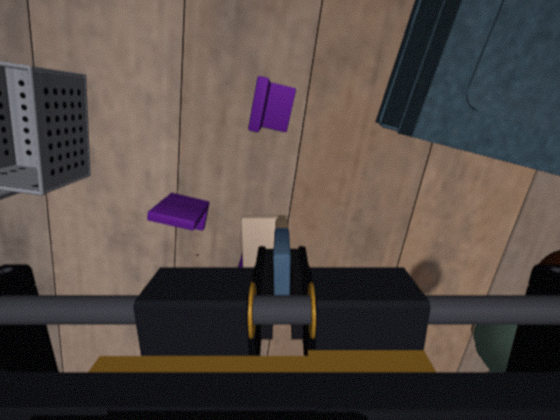

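View pics/s16.png

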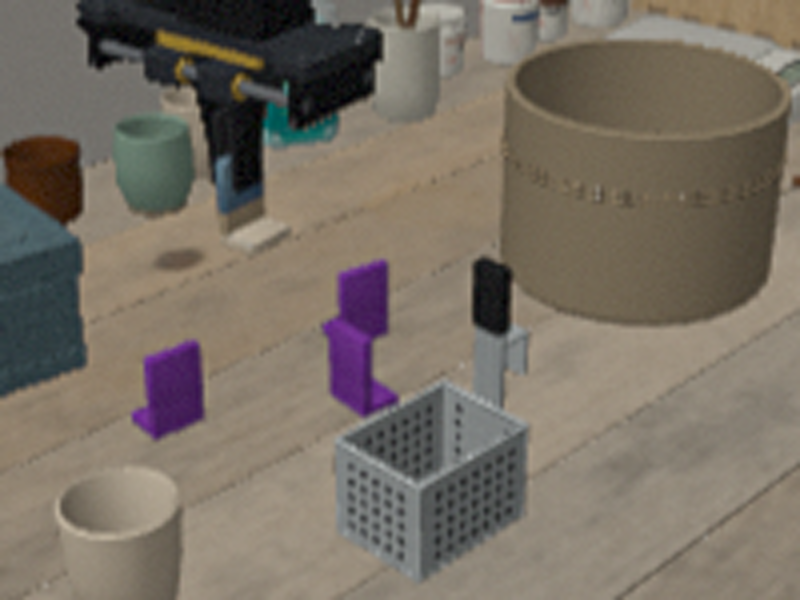

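Request:
carry_out([
  [-3.4,-1.3,0,0,0.2],
  [-3.4,-1.3,0,0,0.2],
  [-3.4,-1.3,0,0,0.2],
  [-3.4,-1.3,0,0,0.2],
  [-3.4,-1.3,0,0,0.2],
  [-3.0,-1.2,0,0.07,0.2],
  [0,0,0,0.07,0.2],
  [0,0,0,0,0.2],
])

```text
time_s: 15.0
ee_pos: [0.461, 0.1307, 0.1285]
tool_rot: [0.011, 0.999, -0.046, -0.007]
contact_force: [0.4, 0.5, -0.2]
grip_width: 0.0076
```

Run:
```python
from h import *
e,r,o=tool();print(e,r[:,0],r[:,1],r[:,2],o['time_s'],o['contact_force'],o['grip_width'])
t=np.array([.467+.002+.008*.0915,.1233+.008,.0297]);print('delta tool cm',100*r.T@(t-e))
p=vision.camera_params('wrist');W=vision.camera('wrist');save('w17',W);np.save('w17.npy',W);np.save('w17p.npy',p,allow_pickle=True)
```

```text
[0.460967   0.13071451 0.12854837] [ 0.9955893  -0.09288149 -0.01322794] [-0.09257996 -0.99546596  0.02182812] [-0.0151954  -0.0205072  -0.99967422] 15.0 [ 0.40933022  0.54185978 -0.18695522] 0.0075826168666226655
delta tool cm [ 0.99795154 -0.35519717  9.86709777]
```

View pics/w17.png

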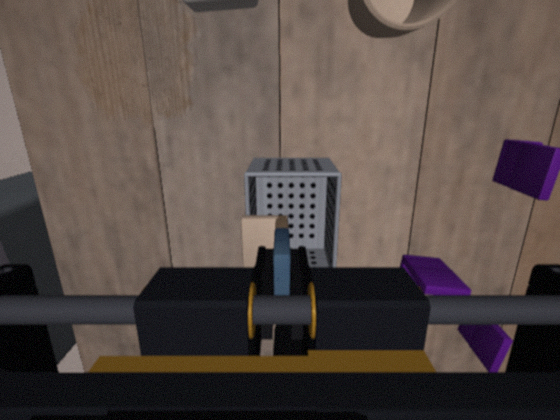

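Run:
```python
from h import *
W=np.load('w17.npy');p=np.load('w17p.npy',allow_pickle=True).item()
save('w17z',W,(230,140,350,280),5)
c=np.array([.467,.1233,.064]);x=np.array([.0915,.996,0]);y=np.array([-.996,.0915,0])
for a,b in [(1,1),(1,-1),(-1,1),(-1,-1)]: print(a,b,proj(p,c+a*.045*x+b*.034*y))
```

```text
1 1 [244.56994613 172.72846958]
1 -1 [340.63668842 172.86942363]
-1 1 [248.87532534 283.29831585]
-1 -1 [334.08976236 283.78142668]
```

View pics/w17z.png

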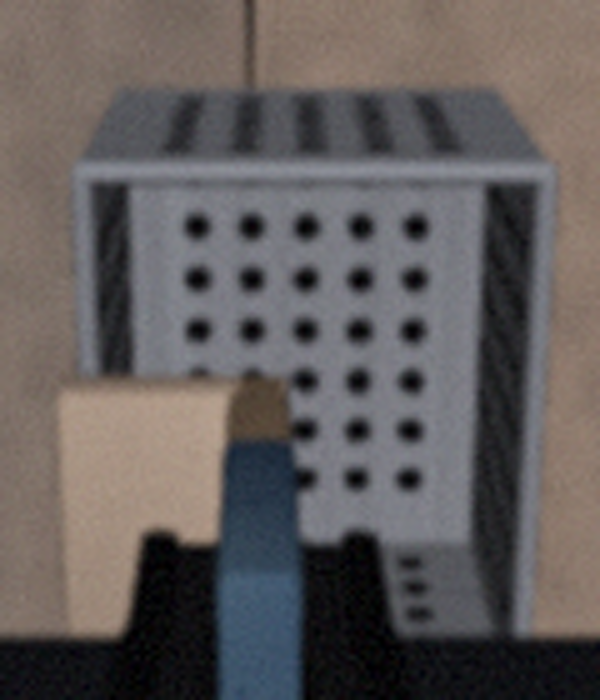

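Request:
carry_out([
  [1.0,-0.35,0,0,0.2],
  [0,0,1,0,0.2],
  [0,0,1,0,0.2],
  [0,0,1,0,0.2],
  [0,0,0,0,0.2],
])

```text
time_s: 15.68
ee_pos: [0.4715, 0.1321, 0.0945]
tool_rot: [0.01, 0.999, -0.046, -0.009]
contact_force: [-0.3, 0.1, -0.8]
grip_width: 0.0079
```

Run:
```python
from h import *
e,r,o=tool();print(e,r[:,0],r[:,1],r[:,2],o['time_s'],o['contact_force'],o['grip_width'])
t=np.array([.467+.002+.008*.0915,.1233+.008,.0297]);print('delta tool cm',100*r.T@(t-e))
p=vision.camera_params('wrist');W=vision.camera('wrist');save('w18',W)
S=vision.camera('scene');save('s18',S,(170,140,370,290),4)
```

```text
[0.47147109 0.13208109 0.09451777] [ 0.99555431 -0.09265602 -0.01692559] [-0.09227998 -0.99549461  0.02179184] [-0.01886848 -0.02013307 -0.99961925] 15.675 [-0.31659272  0.10995063 -0.76273768] 0.00788732385280972
delta tool cm [-0.05619064 -0.04744459  6.48416273]
```

View pics/w18.png

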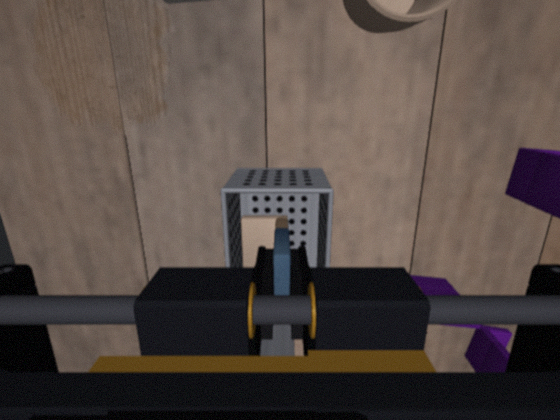

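View pics/s18.png

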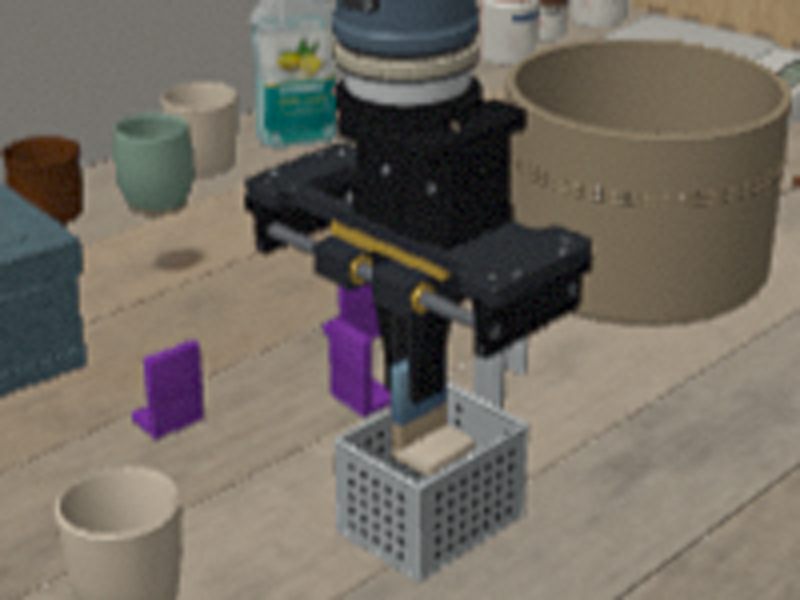

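Request:
carry_out([
  [0,0,1,0,0.2],
  [0,0,1,0,0.2],
  [0,0,1,0,0.2],
  [0,0,1,0,0.2],
  [0,0,0.8,0,0.2],
  [0,0,0,0,0.2],
])

```text
time_s: 16.52
ee_pos: [0.4714, 0.1315, 0.0442]
tool_rot: [0.01, 0.999, -0.046, -0.008]
contact_force: [-0.3, -0.0, -0.4]
grip_width: 0.0078
```

Run:
```python
from h import *
e,r,o=tool();print(e,r[:,0],r[:,1],r[:,2],o['time_s'],o['contact_force'],o['grip_width'])
t=np.array([.467+.002+.008*.0915,.1233+.008,.0297]);print('delta tool cm',100*r.T@(t-e))
p=vision.camera_params('wrist');W=vision.camera('wrist');save('w19',W)
S=vision.camera('scene');save('s19',S,(170,140,370,290),4)
```

```text
[0.47138514 0.13145432 0.04421304] [ 0.99559667 -0.09257136 -0.01475855] [-0.09225035 -0.99551178  0.02112273] [-0.01664767 -0.01966824 -0.99966795] 16.525 [-0.25865184 -0.04226798 -0.39423304] 0.007805532047407099
delta tool cm [-1.41738208e-01 -4.20688677e-05  1.45387749e+00]
```

View pics/s19.png

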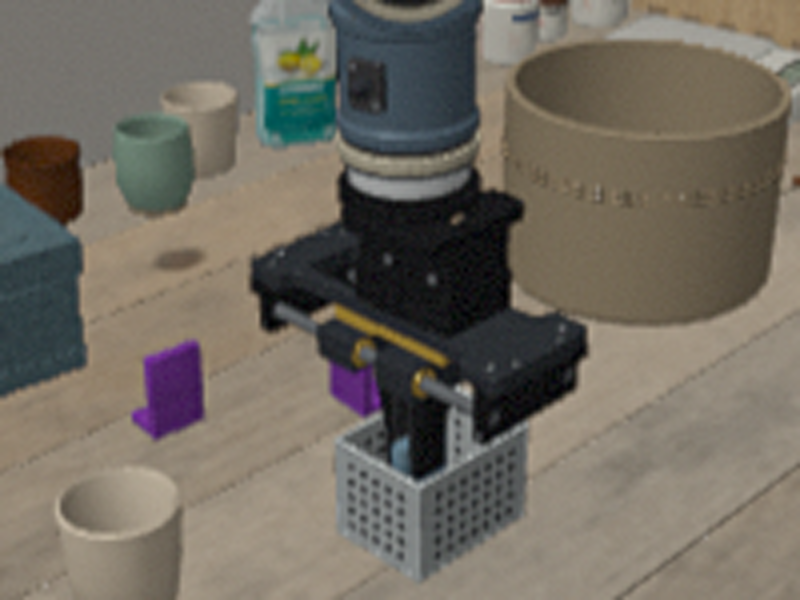

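Request:
carry_out([
  [-0.1,0,0.7,0,0.2],
  [0,0,0.6,0,0.2],
  [0,0,0,0,0.2],
])

```text
time_s: 17.0
ee_pos: [0.4728, 0.1333, 0.0348]
tool_rot: [0.009, 0.999, -0.046, -0.004]
contact_force: [0.9, -0.3, -0.7]
grip_width: 0.0082
```

Request:
carry_out([
  [0,0,0,0,1.2],
  [0,0,0,0,1.8],
  [0,0,0,0,1.8],
  [0,0,-0.5,0,1.8],
  [0,0,-1,0,1.8],
  [0,0,-1,0,1.8],
  [0,0,-1.5,0,1.8],
  [0,0,-2,0,1.8],
  [0,0,-2.5,0,1.8],
  [0,0,-3,0,1.8],
  [0,0,0,0,1.8],
])

```text
time_s: 18.38
ee_pos: [0.4748, 0.136, 0.1588]
tool_rot: [0.009, 0.999, -0.046, -0.002]
contact_force: [-0.1, -0.4, -0.9]
grip_width: 0.018
```

Run:
```python
from h import *
e,r,o=tool();print(e,r[:,0],r[:,1],r[:,2],o['time_s'],o['contact_force'],o['grip_width'])
p=vision.camera_params('wrist');W=vision.camera('wrist');save('w20',W)
S=vision.camera('scene');save('s20',S,(170,140,370,290),4)
```

```text
[0.4748336  0.13602315 0.15876474] [ 0.99572948 -0.0922524  -0.0035071 ] [-0.0921768  -0.99558567  0.01768081] [-0.00512272 -0.01728203 -0.99983753] 18.375 [-0.091687   -0.44617197 -0.90469606] 0.017985093593777975
```

View pics/s20.png

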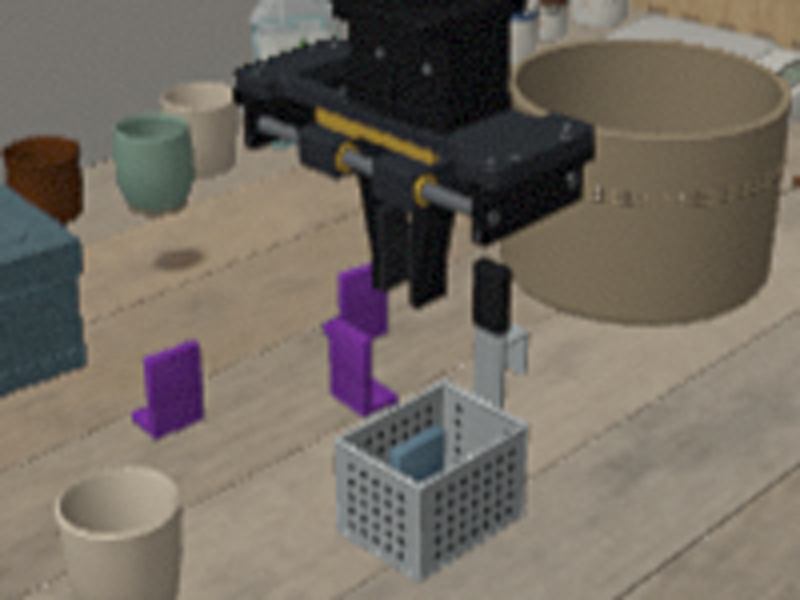

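View pics/w20.png

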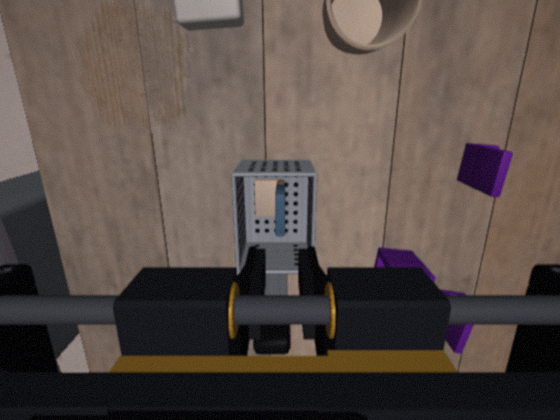

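Request:
carry_out([
  [0,0,-2,0.1,3],
  [0,0,-2,0.15,4],
  [0,0,0,0.15,4],
  [0,0,0,0.15,4],
  [0,0,0,0.15,4],
  [0,0,0,0.15,4],
  [0,0,0,0.15,4],
  [0,0,0,0.15,4],
  [0,0,0,0.15,4],
  [0,0,0,0.15,4],
  [0,0,0,0.12,4],
  [0,0,0,0,4],
])

```text
time_s: 19.98
ee_pos: [0.4631, 0.1313, 0.1839]
tool_rot: [-0.024, -0.655, 0.755, 0.003]
contact_force: [-0.4, -0.2, 0.1]
grip_width: 0.0397
```

Run:
```python
from h import *
e,r,o=tool();print(e,r[:,0],r[:,1],r[:,2],o['time_s'],o['contact_force'],o['q'])
x=np.array([.0915,.996,0]);t=np.array([.467,.1233,.12])-.047*x;print(t,'delta tool cm',100*r.T@(t-e))
p=vision.camera_params('wrist');W=vision.camera('wrist');save('w21',W);np.save('w21.npy',W);np.save('w21p.npy',p,allow_pickle=True)
```

```text
[0.46310086 0.13129427 0.18387095] [-0.14051404 -0.98955961  0.03205602] [-0.98923511  0.14165697  0.03670429] [-0.04086204 -0.02655348 -0.9988119 ] 19.975 [-0.37619776 -0.24187892  0.07326681] [-0.03157857  0.2471072  -0.3960602   1.97629196  0.12238025  0.98847433
 -2.2015078 ]
[0.4626995 0.076488  0.12     ] delta tool cm [ 5.22430164 -0.97109895  6.52667624]
```

View pics/w21.png

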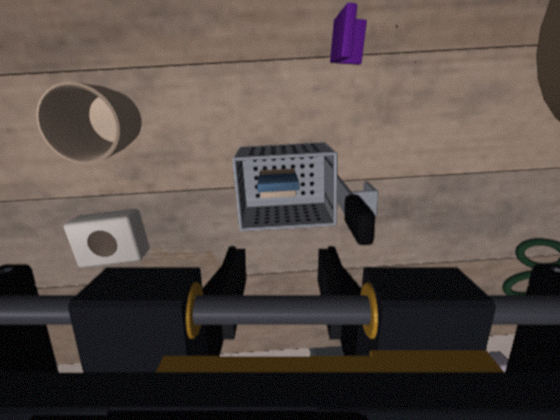

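Request:
carry_out([
  [1.8,-0.2,0,-0.02,4],
  [1.8,-0.2,0,-0.03,4],
  [1.8,-0.2,0,0,4],
  [0,0,0,0,4],
])

```text
time_s: 20.52
ee_pos: [0.4615, 0.0759, 0.1835]
tool_rot: [-0.026, -0.678, 0.735, 0.005]
contact_force: [-0.3, -0.4, 0.9]
grip_width: 0.0403
```

```bash
cat > g.py <<'E'
from h import *
import sys
e,r,o=tool();print(e,r[:,0],r[:,1],r[:,2],o['time_s'],o['contact_force'],o['grip_width'])
x=np.array([.0915,.996,0]);g=np.array([.467,.1233,.138])-.047*x;t=g+.0187*r[:,2];print(t,'delta tool cm',100*r.T@(t-e))
p=vision.camera_params('wrist');W=vision.camera('wrist');n=sys.argv[1];save(n,W);np.save(n+'.npy',W);np.save(n+'p.npy',p,allow_pickle=True)
print(proj(p,g+[0,0,.018]),proj(p,g+[0,0,.018]+.006*x),proj(p,g+[0,0,.018]-.006*x))
E
python3 g.py w22
```

```text
[0.46152596 0.07585604 0.18350957] [-0.07945359 -0.99638017  0.0302272 ] [-0.99582271  0.08070473  0.04270684] [-0.04499173 -0.02670772 -0.99863028] 20.525 [-0.30564424 -0.43750918  0.8953861 ] 0.04028560009980532
[0.46185815 0.07598857 0.11932561] delta tool cm [-0.20985368 -0.30612087  6.40775578]
[280.46849304 239.98394324] [271.01129119 240.0076324 ] [289.90724898 239.96030029]
```

View pics/w22.png

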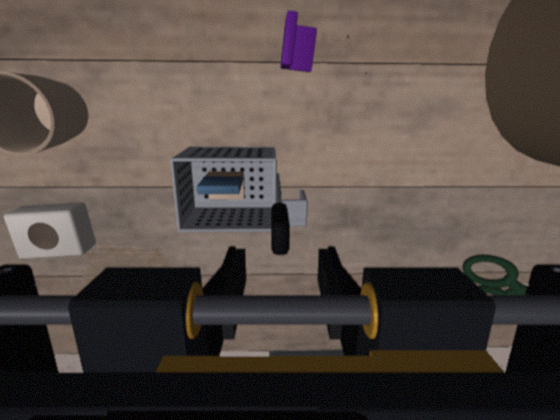

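Request:
carry_out([
  [-0.2,-0.3,1,0.01,4],
  [0,0,1,0,4],
  [0,0,1,0,4],
  [0,0,1,0,4],
  [0,0,0,0,4],
])

```text
time_s: 21.2
ee_pos: [0.4618, 0.0803, 0.1394]
tool_rot: [-0.026, -0.677, 0.736, 0.007]
contact_force: [-0.5, 0.1, -0.9]
grip_width: 0.0399
```

```bash
python3 g.py w23
```

```text
[0.46184286 0.0803039  0.13943474] [-0.08332414 -0.99609238  0.02927571] [-0.99539735  0.08458977  0.04504088] [-0.0473413  -0.02538797 -0.99855608] 21.2 [-0.50361225  0.12149654 -0.86620819] 0.039888125776869246
[0.46181422 0.07601324 0.119327  ] delta tool cm [ 0.36876037 -0.12401057  2.01889967]
[291.77935662 277.41082366] [279.95819577 277.51965482] [303.5736364  277.30223997]
```

View pics/w23.png

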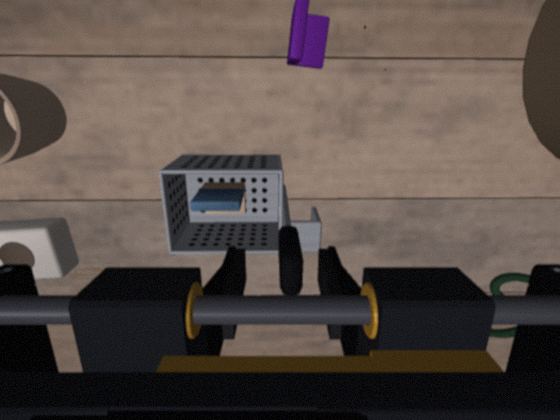

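Request:
carry_out([
  [0.35,-0.1,0.5,0,4],
  [0,0,0.8,0,4],
  [0,0,0.6,0,4],
  [0,0,0,0,4],
])

```text
time_s: 21.75
ee_pos: [0.4626, 0.076, 0.1202]
tool_rot: [-0.025, -0.676, 0.736, 0.006]
contact_force: [-0.1, -0.0, -0.5]
grip_width: 0.0404
```

```bash
python3 g.py w24
```

```text
[0.46261945 0.07597068 0.12024876] [-0.08401194 -0.99605088  0.02871661] [-0.99545106  0.08519118  0.04265742] [-0.04493536 -0.02500225 -0.99867698] 21.75 [-0.07360814 -0.00150496 -0.51296175] 0.04039518210270774
[0.46185921 0.07602046 0.11932474] delta tool cm [-0.00122496  0.07216044  0.09557177]
[284.77687661 302.60170503] [271.51052398 302.7585838 ] [298.01019195 302.44521693]
```

View pics/w24.png

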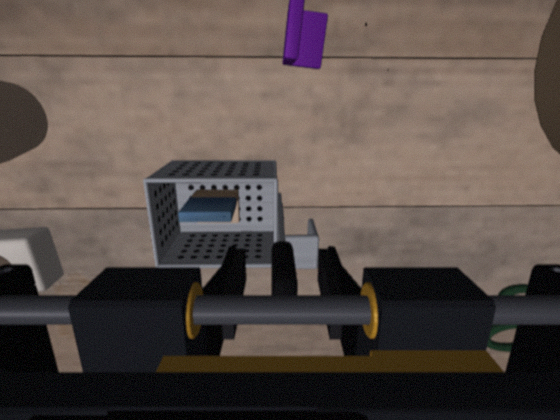

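Request:
carry_out([
  [0,0,0,0,2],
  [0,0,0,0,0.8],
  [0,0,0,0,0.8],
  [0,0,0,0,0.8],
  [0,0,-0.5,0,0.8],
  [0,0,-1,0,0.8],
  [0,0,-1,0,0.8],
  [0,0,-1,0,0.8],
  [0,0,0,0,0.8],
], grip_force=40)

```text
time_s: 22.92
ee_pos: [0.4646, 0.077, 0.1585]
tool_rot: [-0.024, -0.676, 0.736, 0.005]
contact_force: [0.4, 0.8, -3.1]
grip_width: 0.0117
```

```bash
python3 g.py w25
python3 - <<'E'
from h import *
S=vision.camera('scene');save('s25',S,(170,140,370,290),4)
E
```

```text
[0.46458845 0.07695126 0.15848302] [-0.08373522 -0.99607445  0.02870718] [-0.99554706  0.08487308  0.04101974] [-0.04329518 -0.02514455 -0.99874585] 22.925 [ 0.3506388   0.812556   -3.10599439] 0.011679237515125984
[0.46188988 0.0760178  0.11932345] delta tool cm [3.16056905e-03 1.00101634e-01 3.92507606e+00]
[284.13722678 263.86694961] [273.52356883 263.95149996] [294.72971988 263.78256786]
```

View pics/w25.png

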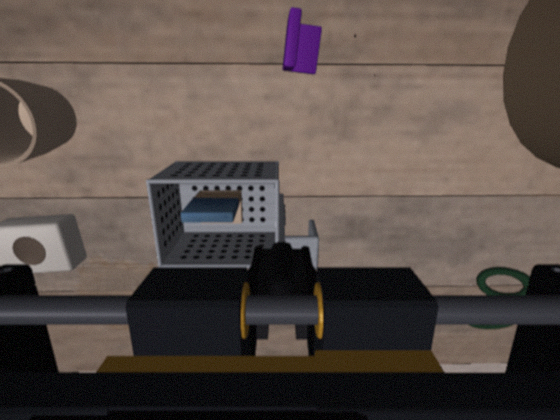

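View pics/s25.png

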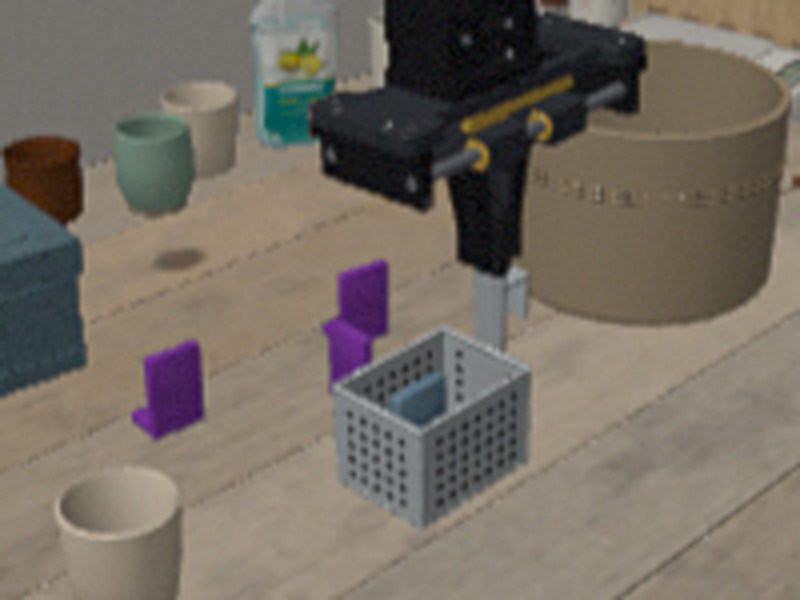

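Request:
carry_out([
  [0,0,-1.5,0,0.8],
  [0,0,-2,0,0.8],
  [0,0,-2,0,0.8],
  [0,0,-2,0,0.8],
  [0,0,-2,0,0.8],
  [0,0,-2,0,0.8],
  [0,0,-2,0,0.8],
  [0,0,-1,0,0.8],
  [0,0,0,0,0.8],
])

```text
time_s: 24.15
ee_pos: [0.4697, 0.081, 0.311]
tool_rot: [-0.025, -0.677, 0.736, 0.006]
contact_force: [-0.1, -0.2, -2.5]
grip_width: 0.0118
```

```bash
python3 g.py w26
python3 - <<'E'
from h import *
p=np.load('w26p.npy',allow_pickle=True).item();save('w26z',np.load('w26.npy'),(140,140,340,290),4)
E
```

```text
[0.46974135 0.08101614 0.31103773] [-0.08212079 -0.99620172  0.02895351] [-0.99557267  0.0833327   0.04348236] [-0.04572998 -0.02525452 -0.99863456] 24.15 [-0.07553494 -0.19315648 -2.52739695] 0.011842968367141566
[0.46184435 0.07601574 0.11932553] delta tool cm [ 7.91723068e-03 -8.90759773e-02  1.91937833e+01]
[282.87275616 192.35513914] [276.95296236 192.35370244] [288.78577928 192.35657419]
```

View pics/w26z.png

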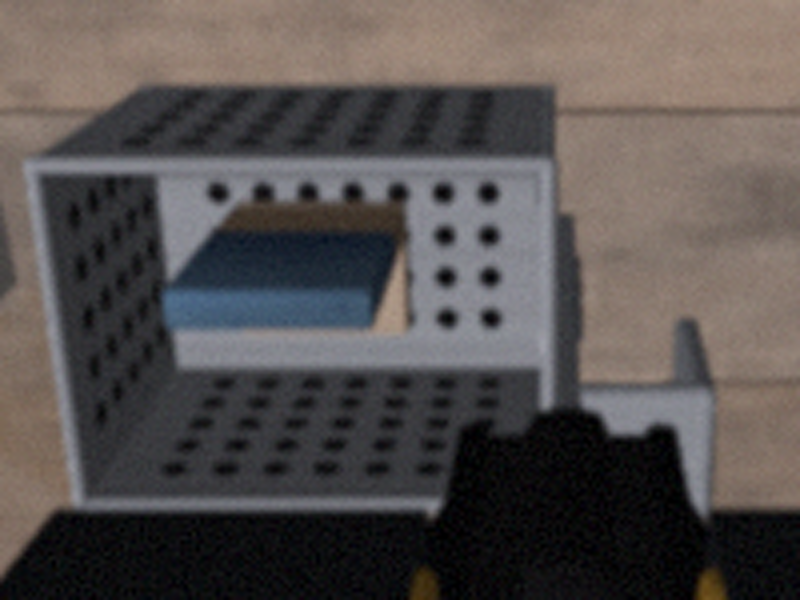

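Request:
carry_out([
  [1.5,-0.5,0,0,0.8],
  [3,-0.9,0,0,0.8],
  [3,-0.9,0,0,0.8],
  [3,-0.9,0,0,0.8],
  [3,-0.9,0,0,0.8],
  [3,-0.9,0,0,0.8],
  [3,-0.9,0,0,0.8],
  [1.5,-0.5,0,0,0.8],
  [0,0,0,0,0.8],
])

```text
time_s: 25.32
ee_pos: [0.5129, -0.1502, 0.306]
tool_rot: [-0.032, -0.675, 0.737, 0.011]
contact_force: [1.6, 0.8, -3.6]
grip_width: 0.0116
```

```bash
cat > g2.py <<'E'
from h import *
import sys
e,r,o=tool();print(e,r[:,0],r[:,1],r[:,2],o['time_s'],o['contact_force'],o['grip_width'],o['q'])
C=np.array([.5578,-.2383,0]);u=r[:,0].copy();u[2]=0;u/=np.linalg.norm(u)
g=C+u*.0905;g[2]=float(sys.argv[2])+.0187;t=g+.0187*r[:,2];print(t,'delta tool cm',100*r.T@(t-e), 'world',100*(t-e))
p=vision.camera_params('wrist');W=vision.camera('wrist');n=sys.argv[1];save(n,W);np.save(n+'.npy',W);np.save(n+'p.npy',p,allow_pickle=True)
E
python3 g2.py w27 .30
```

```text
[ 0.51288518 -0.15015305  0.30600597] [-0.08779951 -0.99558662  0.03314403] [-0.99419194  0.08965832  0.05952966] [-0.06223857 -0.02772485 -0.99767615] 25.325 [ 1.63784036  0.76096592 -3.62237651] 0.011630712395511134 [ 0.34874731  0.21145084 -0.19792315  1.71097138  0.08162832  1.28150803
 -1.53138789]
[ 0.54868591 -0.32896857  0.30004346] delta tool cm [17.46854344 -5.19800447  0.86781048] world [  3.58007325 -17.88155237  -0.59625139]
```

View pics/w27.png

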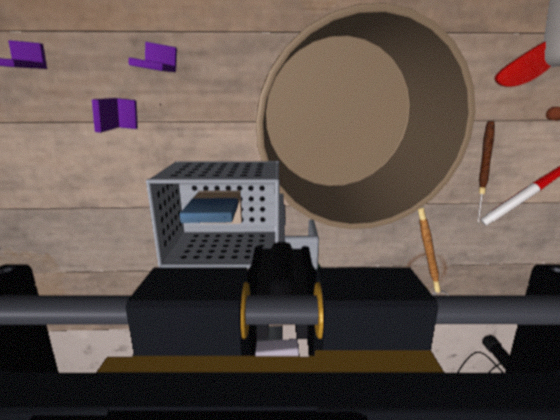

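Request:
carry_out([
  [1.5,-0.4,0,0,0.8],
  [2.2,-0.7,0,0,0.8],
  [2.2,-0.7,0,0,0.8],
  [2.2,-0.7,0,0,0.8],
  [2.2,-0.7,0,0,0.8],
  [2.2,-0.7,0,0,0.8],
  [2.2,-0.6,0,0,0.8],
  [2.2,-0.6,0,0,0.8],
  [0,0,0,0,0.8],
])

```text
time_s: 26.5
ee_pos: [0.5526, -0.3285, 0.3083]
tool_rot: [-0.032, -0.678, 0.734, 0.011]
contact_force: [0.4, -0.0, -3.2]
grip_width: 0.0121
```

```bash
python3 g2.py w28 .30;python3 - <<'E'
from h import *
S=vision.camera('scene');save('s28',S,(190,100,430,280),3)
E
```

```text
[ 0.55263462 -0.32850863  0.30832316] [-0.07802935 -0.99642029  0.03252718] [-0.99502197  0.0798656   0.0596051 ] [-0.06198953 -0.02771431 -0.99769194] 26.5 [ 0.36515041 -0.0131126  -3.22101223] 0.01207210348225153 [ 0.5213629   0.38443963 -0.10730089  1.46741383  0.09334409  1.33813175
 -1.25263263]
[ 0.5495754  -0.32904204  0.30004316] delta tool cm [0.05008769 0.25078645 0.84653102] world [-0.3059224  -0.0533402  -0.82799981]
```

View pics/w28.png

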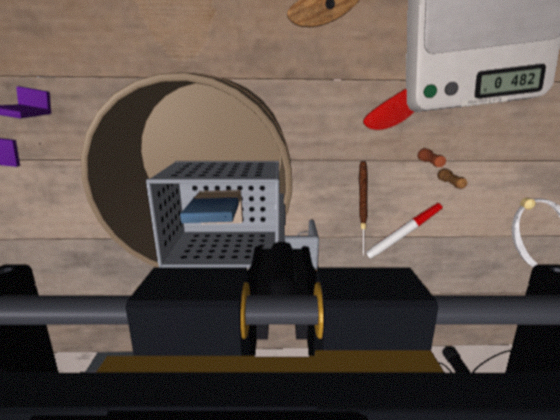

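View pics/s28.png

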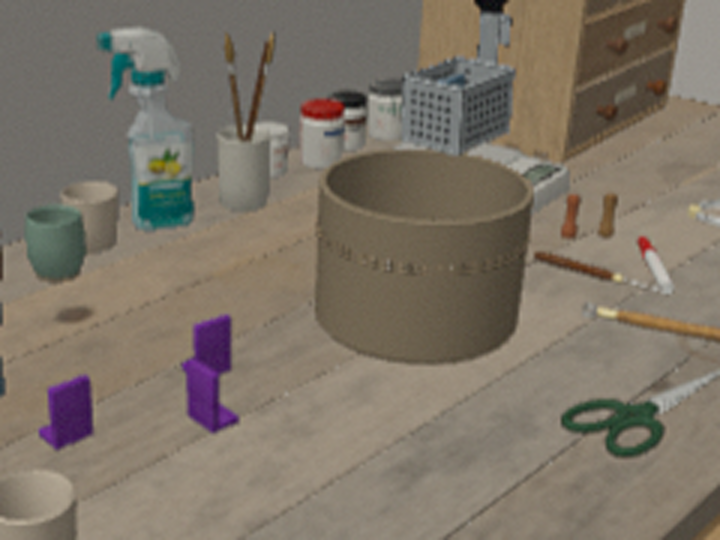

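```bash
cat > hk.py <<'E'
from h import *
import sys
q0=np.array([-0.08401194,-0.99605088,0.02871661]),np.array([-0.99545106,0.08519118,0.04265742]),np.array([-0.04493536,-0.02500225,-0.99867698])
R0=np.c_[q0];R0=np.array(q0).T;e0=np.array([.46261945,.07597068,.12024876])
xb=np.array([.0915,.996,0]);xb/=np.linalg.norm(xb);zb=np.array([0,0,1.]);yb=np.cross(zb,xb);c=np.array([.467,.1233,0])
def bw(x,y,z): return c+x*xb+y*yb+z*zb
def now(P,e,r): return e+r@(R0.T@(P-e0))
E
python3 - <<'E'
from hk import *
e,r,o=tool();p=np.load('w28p.npy',allow_pickle=True).item()
for n,l in dict(FL=(.045,-.034,.064),BL=(-.045,-.034,.064),FR=(.045,.034,.064),BR=(-.045,.034,.064),tongueA=(-.069,-.011,.104),tongueB=(-.069,-.011,.078),tongueC=(-.065,-.011,.078),bend=(-.069,-.011,.110)).items():
    print(n,proj(p,now(bw(*l),e,r)).round(1))
h=now(bw(-.057,0,.104),e,r);b=now(bw(0,0,0),e,r);zz=r@(R0.T@zb);xx=r@(R0.T@xb)
C=np.array([.5578,-.2383]);print('hook',h,'r',np.linalg.norm(h[:2]-C),'basket c',b,np.linalg.norm(b[:2]-C),'z',zz,'x',xx)
save('w28z',np.load('w28.npy'),(140,140,340,290),4)
E
```

```text
FL [138.5 178.4]
BL [272.2 177.9]
FR [152. 267.]
BR [272.7 265.5]
tongueA [313.2 232.4]
tongueB [308.4 216.5]
tongueC [302.5 216.5]
bend [314.5 236.7]
hook [ 0.55212699 -0.33488006  0.29226891] r 0.09674653147460127 basket c [ 0.55508473 -0.27814139  0.18816812] 0.039933804539702376 z [1.67806588e-02 6.42909800e-04 9.99858993e-01] x [ 0.08250748  0.99658839 -0.00202553]
```

View pics/w28z.png

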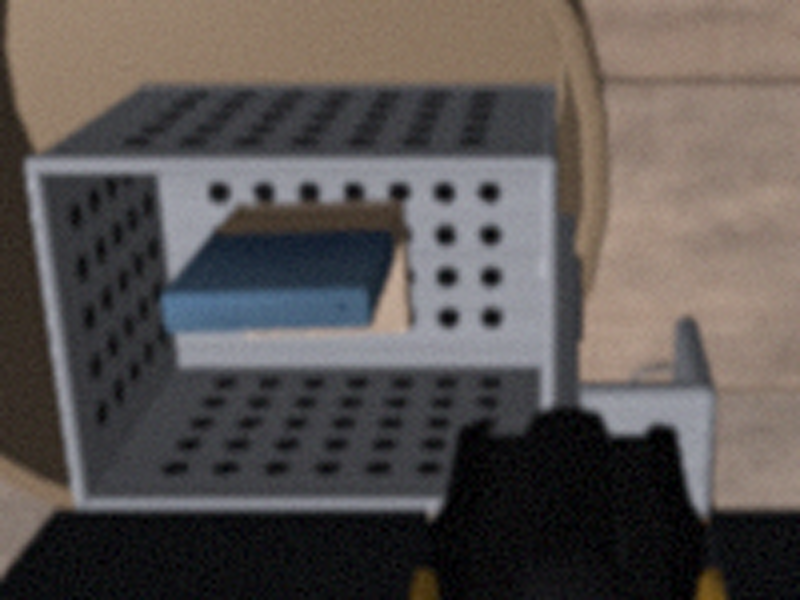

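Run:
```python
from hk import *
for n in ['w21','w22','w23','w24']:
    p=np.load(n+'p.npy',allow_pickle=True).item()
    print(n,[proj(p,bw(*l)).round(1).tolist() for l in [(.045,-.034,.064),(-.045,-.034,.064),(.045,.034,.064),(-.069,-.011,.110)]])
    print(p['xyz'])
    W=np.load(n+'.npy');
    if n in('w22','w24'): save(n+'z',W,(140,140,340,290),4)
e,r,o=tool();p=vision.camera_params('wrist')
print('cam in tool', r.T@(p['xyz']-e)); p=np.load('w24p.npy',allow_pickle=True).item();print(R0.T@(p['xyz']-e0)); print(rot(p['attitude']).T@R0, rot(vision.camera_params('wrist')['attitude']).T@r)
```

```text
w21 [[232.5, 157.5], [336.4, 151.8], [239.8, 229.9], [379.3, 190.7]]
[0.55208981 0.12490151 0.34315426]
w22 [[170.5, 157.8], [275.6, 158.4], [178.2, 230.6], [307.9, 200.6]]
[0.55171924 0.07458756 0.34222799]
w23 [[159.1, 169.7], [282.5, 169.8], [169.4, 252.9], [322.5, 222.4]]
[0.55240081 0.07855029 0.29798767]
w24 [[143.8, 178.2], [277.1, 178.2], [156.3, 266.7], [320.0, 237.1]]
[0.55278461 0.07406547 0.27901166]
cam in tool [-0.00112427 -0.08314225 -0.16256028]
[-0.00111813 -0.08314489 -0.16255682]
[[ 9.99999586e-01 -8.52830271e-05 -9.08795778e-04]
 [-1.93023380e-04  9.53352399e-01 -3.01859527e-01]
 [ 8.92148965e-04  3.01859574e-01  9.53351986e-01]] [[ 9.99999605e-01  1.00799061e-06 -8.88932096e-04]
 [-2.69323148e-04  9.53341883e-01 -3.01892667e-01]
 [ 8.47151893e-04  3.01892787e-01  9.53341506e-01]]
```

View pics/w22z.png

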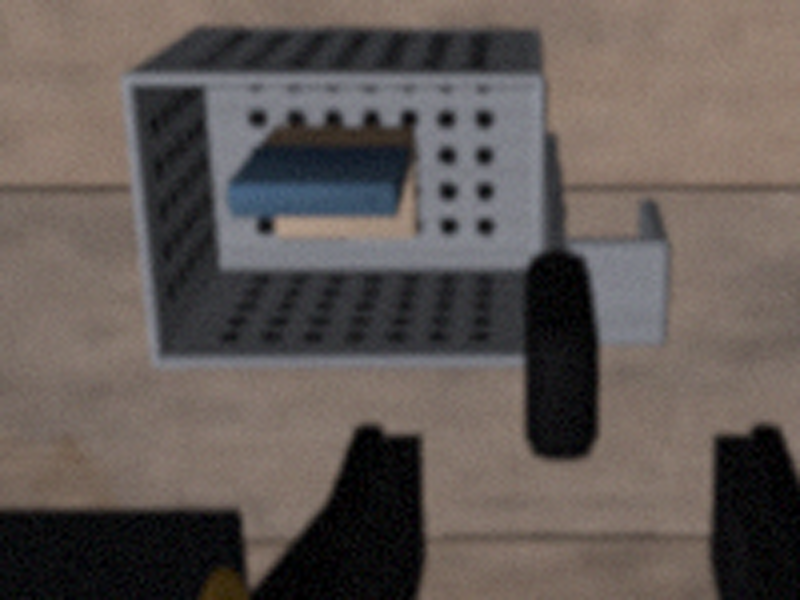

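View pics/w24z.png

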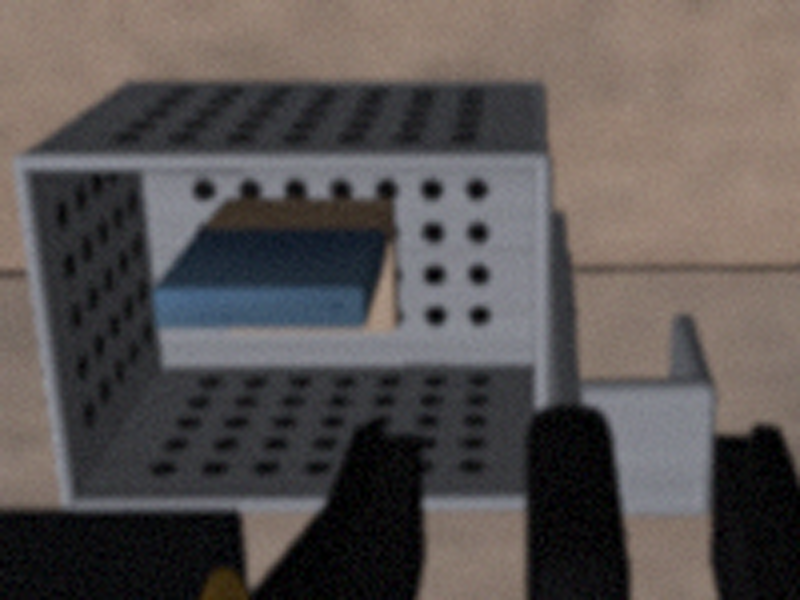

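```bash
cat > rel.py <<'E'
from hk import *
from scipy.optimize import least_squares
p24=np.load('w24p.npy',allow_pickle=True).item()
A0=rot(p24['attitude'])
def hooknow(p):
    A=rot(p['attitude'])
    f=lambda P:p['xyz']+A@(A0.T@(P-p24['xyz']))
    return f(bw(-.057,0,.104)),f(bw(0,0,0)),A@A0.T@xb,A@A0.T@zb
def crock(W,p,c0=(.5578,-.2383)):
    g=cv2.GaussianBlur(cv2.cvtColor(W,cv2.COLOR_RGB2GRAY),(0,0),1)
    ed=cv2.Canny(g,25,60);ed[258:]=0;ed[150:,140:325]=0
    ys,xs=np.nonzero(ed);P=np.array([onz(p,(x,y),.15)[:2] for x,y in zip(xs,ys)])
    for r0 in (.098,.105):
        c=np.array(c0)
        for tol in [.008,.004,.003,.0025]:
            d=np.linalg.norm(P-c,axis=1);Q=P[abs(d-r0)<tol]
            s=least_squares(lambda v:np.linalg.norm(Q-v,axis=1)-r0,c,loss='soft_l1',f_scale=.001);c=s.x
        print('crock',r0,c,len(Q),np.histogram(np.degrees(np.arctan2(*(Q-c).T[::-1])),8,(-180,180))[0],np.std(s.fun))
E
python3 - <<'E'
from rel import *
for n in ['w27','w28']:
    W=np.load(n+'.npy');p=np.load(n+'p.npy',allow_pickle=True).item();crock(W,p)
    h,b,x,z=hooknow(p);C=np.array([.5578,-.2383]);print('hook',h,np.linalg.norm(h[:2]-C),b,x,z)
E
```

```text
crock 0.098 [ 0.55828689 -0.238678  ] 705 [ 91  96  93 101 117 156  11  40] 0.0008092954344361606
crock 0.105 [ 0.55786783 -0.23879419] 606 [ 90 105 102  19  83 153  11  43] 0.0009403299446416097
hook [ 0.51172655 -0.15964198  0.28983561] 0.09115836260494571 [ 0.5154     -0.10321163  0.18559012] [ 0.09581532  0.99538857 -0.00458444] [0.01719257 0.00295004 0.99984784]
crock 0.098 [ 0.55807127 -0.23898656] 446 [  0   0  14 146 100  82  99   5] 0.0008892839455773708
crock 0.105 [ 0.55678369 -0.2397707 ] 489 [  0   0  91 127 112  72  83   4] 0.0009490219454681509
hook [ 0.55155229 -0.33799602  0.29211405] 0.09989159523678805 [ 0.55466536 -0.28146747  0.18790353] [ 0.08609569  0.99627896 -0.00397056] [0.01725369 0.00249377 0.99984803]
```

Request:
carry_out([
  [0,0.2,0,0,0.8],
  [-0.03,-0.06,1,0,0.8],
  [-0.03,-0.06,1,0,0.8],
  [-0.03,-0.06,1,0,0.8],
  [0,0,0,0,0.8],
])

```text
time_s: 27.22
ee_pos: [0.5511, -0.3215, 0.2761]
tool_rot: [-0.031, -0.681, 0.731, 0.013]
contact_force: [0.2, -0.5, -2.5]
grip_width: 0.0115
```

```bash
cat > g3.py <<'E'
from rel import *
e,r,o=tool();print(e,r[:,2],o['time_s'],o['contact_force'],o['grip_width'])
p=vision.camera_params('wrist');W=vision.camera('wrist');n=sys.argv[1];save(n,W);np.save(n+'.npy',W);np.save(n+'p.npy',p,allow_pickle=True)
C=np.array([.558,-.2388]);crock(W,p,C)
h,b,x,z=hooknow(p);print('hook',h,'r',np.linalg.norm(h[:2]-C),'c r',np.linalg.norm(b[:2]-C),x,z)
u=-x[:2]/np.linalg.norm(x[:2]);t=np.r_[C+u*.1005,.15];print('delta world cm',100*(t-h),'tool',100*r.T@(t-h))
E
python3 g3.py w30
```

```text
[ 0.55106159 -0.32146211  0.27605363] [-0.06248815 -0.02404555 -0.997756  ] 27.225 [ 0.15031779 -0.47322729 -2.47030962] 0.011490611983258929
crock 0.098 [ 0.55824116 -0.23914684] 508 [  0   0  22 194 108  89  95   0] 0.0008548188076027202
crock 0.105 [ 0.55671011 -0.23980193] 506 [  0   0 106 150 122  62  66   0] 0.0009696971711149837
hook [ 0.55008135 -0.33086599  0.25980263] r 0.09240590397008423 c r 0.03547787876945661 [7.76151742e-02 9.96983369e-01 2.13874321e-04] [ 0.01796753 -0.00161326  0.99983727]
delta world cm [  0.01183245  -0.81308433 -10.98026264] tool [ 0.49827632 -0.73547177 10.97443464]
```

View pics/w30.png

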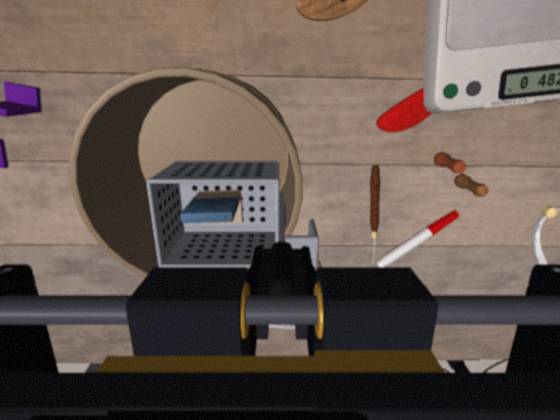

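Request:
carry_out([
  [0.8,0,0,0,0.8],
  [0.15,-0.06,0.8,0,0.8],
  [0.15,-0.06,0.8,0,0.8],
  [0,0,0,0,0.8],
])

```text
time_s: 27.78
ee_pos: [0.5531, -0.3354, 0.2716]
tool_rot: [-0.029, -0.681, 0.732, 0.007]
contact_force: [-0.1, -0.0, -2.5]
grip_width: 0.0117
```

```bash
python3 g3.py w31
```

```text
[ 0.55308632 -0.3353613   0.27161895] [-0.05092285 -0.0295075  -0.99826658] 27.775 [-0.07050687 -0.02762149 -2.48501948] 0.011704250599542382
crock 0.098 [ 0.55816455 -0.23910657] 477 [  0   0   8 187 109  91  82   0] 0.0008146926225686072
crock 0.105 [ 0.55671407 -0.23979133] 484 [  0   0  80 148 126  62  68   0] 0.0009140205391098998
hook [ 0.55228128 -0.34483853  0.25541494] r 0.10619262540138608 c r 0.04966674820252548 [ 0.07934415  0.99683728 -0.00446547] [0.006366   0.0039728  0.99997185]
delta world cm [ -0.22554474   0.58553848 -10.54149412] tool [-0.91671134 -0.24526174 10.51742892]
```

Request:
carry_out([
  [-0.55,0.2,0,0,0.8],
  [0,0,0,0,0.8],
  [0,-0.05,0.7,0,0.8],
  [0,-0.05,0.7,0,0.8],
  [0,-0.05,0.7,0,0.8],
  [0,0,0,0,0.8],
  [0,0,0,0,0.8],
])

```text
time_s: 28.7
ee_pos: [0.5506, -0.3298, 0.2446]
tool_rot: [-0.03, -0.681, 0.732, 0.009]
contact_force: [-0.3, 0.7, -3.3]
grip_width: 0.0115
```

```bash
python3 g3.py w32
```

```text
[ 0.55056773 -0.32980855  0.24456025] [-0.05633774 -0.02686148 -0.99805036] 28.7 [-0.29362204  0.71710041 -3.29620483] 0.011484681449706276
crock 0.098 [ 0.55821268 -0.23916366] 517 [  0   0  17 210 124  99  67   0] 0.0007629207397951804
crock 0.105 [ 0.55679608 -0.23991223] 587 [  0   0 100 195 143  85  64   0] 0.0010196370823639016
hook [ 0.54966736 -0.33924624  0.22835374] r 0.10079127171550221 c r 0.04405149129230956 [ 0.0794044   0.99683995 -0.00224767] [0.01175802 0.00131804 0.99993   ]
delta world cm [ 0.035248    0.02635738 -7.83537393] tool [-0.27068255 -0.45820054  7.81740398]
```

View pics/w32.png

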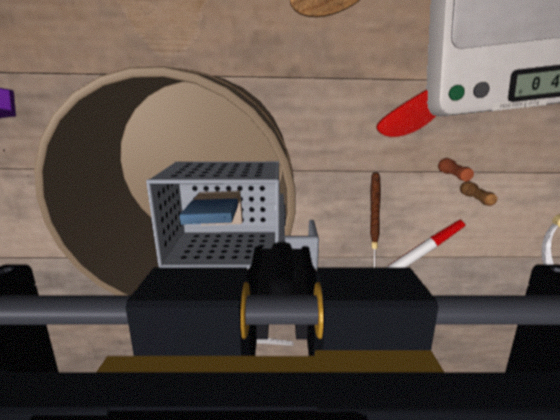

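Request:
carry_out([
  [0,-0.04,0.7,0,0.8],
  [0,-0.04,0.7,0,0.8],
  [0,-0.04,0.7,0,0.8],
  [0,0,0,0,0.8],
  [0,0,0,0,0.8],
])

```text
time_s: 29.38
ee_pos: [0.5507, -0.3302, 0.2222]
tool_rot: [-0.03, -0.681, 0.732, 0.009]
contact_force: [0.5, -0.1, -2.2]
grip_width: 0.0118
```

```bash
python3 g3.py w33
```

```text
[ 0.55073937 -0.33017305  0.2222243 ] [-0.0559417  -0.02644908 -0.99808365] 29.375 [ 0.51447484 -0.14481694 -2.20150632] 0.011782287056106488
crock 0.098 [ 0.55814519 -0.23913861] 550 [  0   0  31 233 135 104  47   0] 0.0007460938297356323
crock 0.105 [ 0.55704297 -0.24023919] 670 [  0   0 116 268 156  87  43   0] 0.0011664956939744257
hook [ 0.5498632  -0.33960467  0.20603216] r 0.10113252954993586 c r 0.04434137888783206 [ 0.07924738  0.9968533  -0.00182809] [1.13174394e-02 9.34031501e-04 9.99935519e-01]
delta world cm [ 0.01724269  0.0620743  -5.60321615] tool [-0.23359253 -0.31455831  5.58987203]
```

Request:
carry_out([
  [0,-0.04,0.7,0,0.8],
  [-0.03,-0.04,0.7,0,0.8],
  [-0.03,-0.04,0.7,0,0.8],
  [0,0,0,0,0.8],
  [0,0,0,0,0.8],
])

```text
time_s: 30.05
ee_pos: [0.5507, -0.3302, 0.1997]
tool_rot: [-0.03, -0.681, 0.732, 0.009]
contact_force: [0.6, -0.5, -1.8]
grip_width: 0.0118
```

```bash
python3 g3.py w34
python3 - <<'E'
from h import *
save('w34z',np.load('w34.npy'),(140,60,340,290),3.4 and 3)
S=vision.camera('scene');save('s34',S,(270,90,430,230),4)
E
```

```text
[ 0.55074727 -0.33016024  0.19967779] [-0.05605562 -0.0263655  -0.99807947] 30.05 [ 0.62096619 -0.51559992 -1.77632327] 0.011822216483867795
crock 0.098 [ 0.55811394 -0.23912096] 547 [  0   0  71 243 145  62  26   0] 0.0007241427439507719
crock 0.105 [ 0.55726919 -0.24450737] 709 [  0   0 129 309 186  62  23   0] 0.0014352718689299767
hook [ 0.54985656 -0.33960251  0.18343137] r 0.10113091548650285 c r 0.044330777788240044 [ 0.07922899  0.99685494 -0.00173371] [1.15023234e-02 8.24866979e-04 9.99933506e-01]
delta world cm [ 0.01809143  0.06184406 -3.34313665] tool [-0.16440118 -0.19404884  3.33407138]
```

View pics/w34z.png

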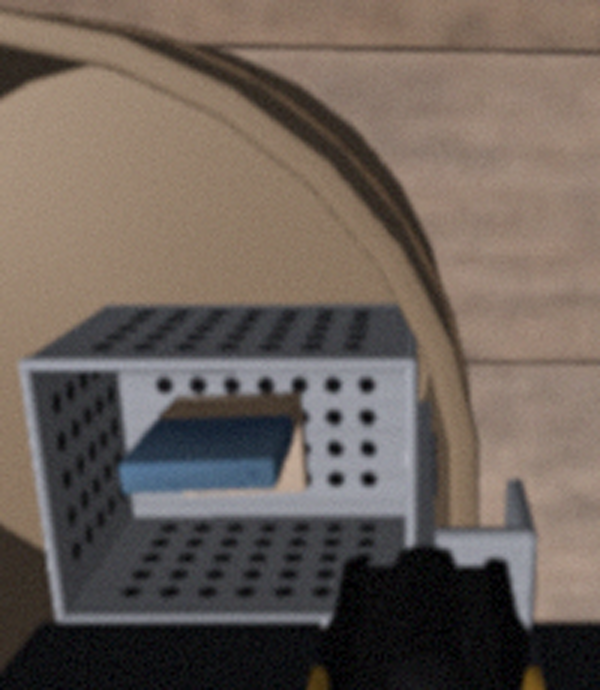

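View pics/s34.png

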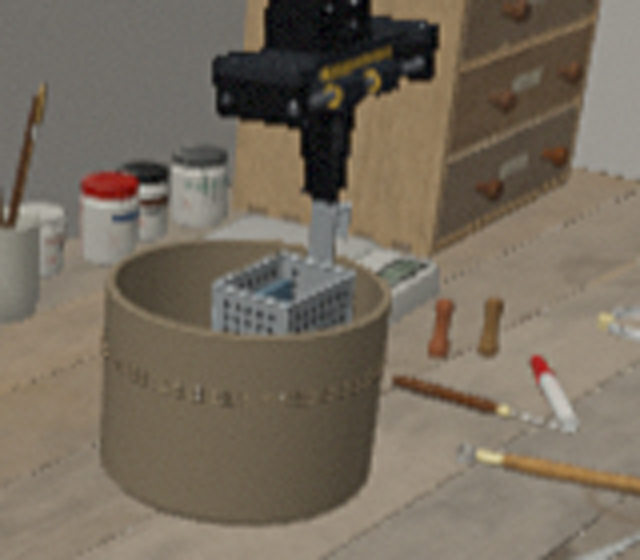

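Request:
carry_out([
  [0,-0.04,0.7,0,0.8],
  [-0.03,-0.04,0.7,0,0.8],
  [-0.03,-0.04,0.7,0,0.8],
  [-0.02,-0.03,0.5,0,0.8],
  [0,0,0,0,0.8],
  [0,0,0,0,0.8],
])

```text
time_s: 30.9
ee_pos: [0.5508, -0.3302, 0.1717]
tool_rot: [-0.03, -0.681, 0.732, 0.009]
contact_force: [-0.3, 0.6, -2.4]
grip_width: 0.0119
```

```bash
python3 g3.py w35
python3 - <<'E'
from h import *
save('w35z',np.load('w35.npy'),(140,60,340,290),3)
E
```

```text
[ 0.55079669 -0.3301742   0.17173867] [-0.05614583 -0.02635659 -0.99807463] 30.9 [-0.27871728  0.60400107 -2.37793478] 0.011896477813325304
crock 0.098 [ 0.56335719 -0.23397198] 480 [  0   0 111 239 130   0   0   0] 0.0013529879118367545
crock 0.105 [ 0.55751419 -0.24427068] 672 [  0   0 150 369 153   0   0   0] 0.0011770093735061855
hook [ 0.54991438 -0.33960365  0.15551384] r 0.10112740826758082 c r 0.044325959769804024 [ 0.07921786  0.99685582 -0.0017341 ] [1.15812940e-02 8.19110037e-04 9.99932599e-01]
delta world cm [ 0.01242132  0.06194876 -0.55138441] tool [-0.07938102 -0.0376754   0.54799263]
```

View pics/w35z.png

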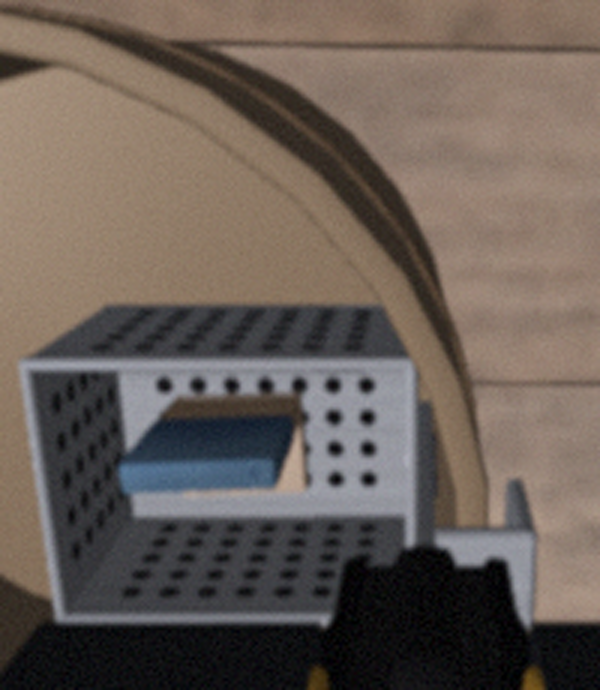

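Request:
carry_out([
  [0,-0.01,0.3,0,0.8],
  [0,-0.01,0.2,0,0.8],
  [0,0,0,0,0.8],
])

```text
time_s: 31.32
ee_pos: [0.551, -0.3303, 0.1669]
tool_rot: [-0.029, -0.681, 0.732, 0.009]
contact_force: [-0.3, 0.6, -1.7]
grip_width: 0.0118
```

```bash
python3 g3.py w36
```

```text
[ 0.55098837 -0.33030825  0.16693631] [-0.05528502 -0.02662296 -0.99811562] 31.325 [-0.29838517  0.59462899 -1.73264588] 0.011798802935092969
crock 0.098 [ 0.56372141 -0.23380405] 495 [  0   0 114 257 124   0   0   0] 0.0013663881836404885
crock 0.105 [ 0.55744368 -0.24457616] 666 [  0   0 144 377 145   0   0   0] 0.001155551885095497
hook [ 0.55008609 -0.33977073  0.15069687] r 0.10128039331855543 c r 0.04449420261260608 [ 0.07914638  0.9968611  -0.00194638] [0.01076403 0.00109778 0.99994146]
delta world cm [-0.00403134  0.07859979 -0.06968709] tool [-0.08020366  0.00603615  0.06768608]
```

Request:
carry_out([
  [0,0,0.15,0,0.8],
  [0,0,0,0,0.8],
])

```text
time_s: 31.62
ee_pos: [0.5511, -0.3304, 0.1666]
tool_rot: [-0.029, -0.681, 0.732, 0.009]
contact_force: [-0.1, 0.2, -1.9]
grip_width: 0.0117
```

Request:
carry_out([
  [0,0,0.15,0,0.8],
  [0,0,0,0,0.8],
])

```text
time_s: 31.88
ee_pos: [0.5511, -0.3304, 0.1665]
tool_rot: [-0.029, -0.681, 0.732, 0.009]
contact_force: [-0.9, 0.4, -1.4]
grip_width: 0.0117
```

Request:
carry_out([
  [0,0,0.1,0,0.8],
  [0,0,0,0,1.3],
  [0,0,0,0,1.6],
  [0,0,0,0,2.5],
  [0,0,0,0,3.5],
  [0,0,0,0,3.5],
])

```text
time_s: 32.62
ee_pos: [0.5516, -0.3313, 0.1658]
tool_rot: [-0.029, -0.681, 0.732, 0.007]
contact_force: [0.6, 0.3, 0.5]
grip_width: 0.0328
```

Run:
```python
from h import *
e,r,o=tool();print(e,r[:,2],o['time_s'],o['contact_force'],o['grip_width'])
W=vision.camera('wrist');save('w37',W)
S=vision.camera('scene');save('s37',S,(270,90,430,230),4)
```

```text
[ 0.5516379  -0.3313268   0.16575235] [-0.05263256 -0.02867194 -0.99820225] 32.625 [0.6259915  0.25577119 0.54617459] 0.03281956481106668
```

View pics/w37.png

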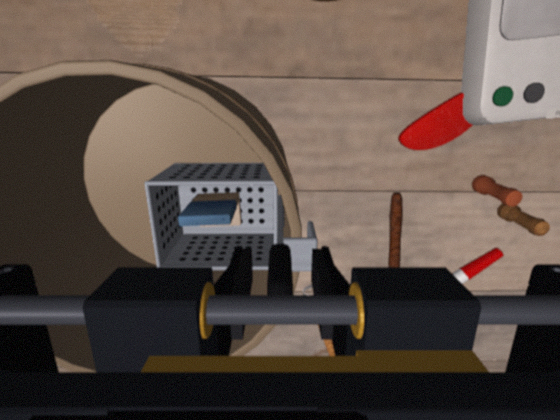

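View pics/s37.png

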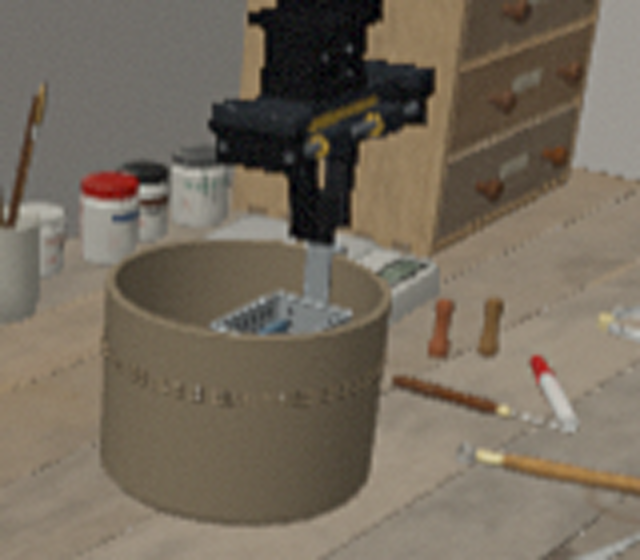

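Request:
carry_out([
  [0,0,0,0,4.5],
  [0,0,-0.7,0,4.5],
  [0,0,-1,0,4.5],
  [0,0,-1,0,4.5],
  [0,0,-1,0,4.5],
  [0,0,-1.5,0,4.5],
  [0,0,-2,0,4.5],
  [0,0,-2,0,4.5],
  [0,0,-2,0,4.5],
  [0,0,0,0,4.5],
  [0,0,0,0,4.5],
])

```text
time_s: 34.1
ee_pos: [0.5585, -0.3279, 0.2874]
tool_rot: [-0.028, -0.681, 0.732, 0.005]
contact_force: [0.3, 0.7, 0.2]
grip_width: 0.0452
```

Run:
```python
from h import *
e,r,o=tool();print(e,r[:,2],o['time_s'],o['contact_force'],o['grip_width'])
W=vision.camera('wrist');save('w38',W)
S=vision.camera('scene');save('s38',S);save('s38z',S,(270,90,430,230),4)
```

```text
[ 0.5585351  -0.32789653  0.28740079] [-0.04844549 -0.03062112 -0.99835634] 34.1 [0.3089534  0.70877248 0.23872404] 0.0452486367298718
```

View pics/w38.png

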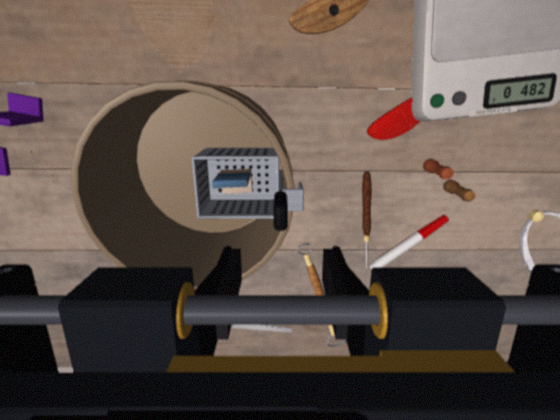

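View pics/s38z.png

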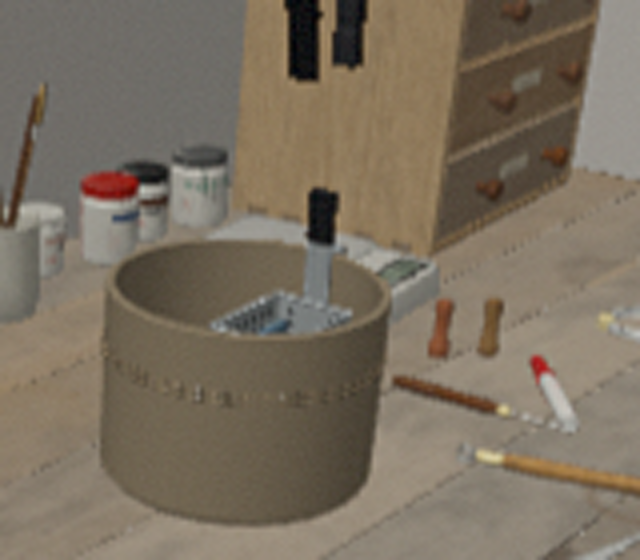

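View pics/s38.png

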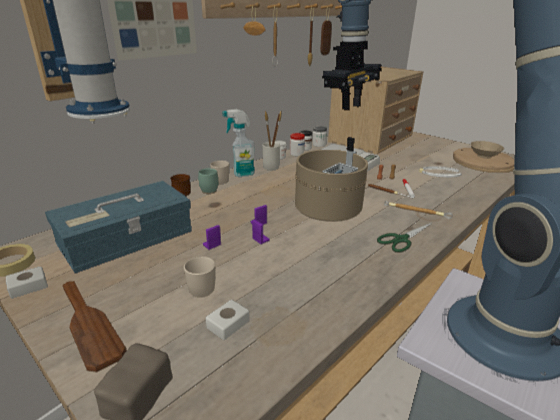

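Basket hangs by its hook on the rim, upright with the tile standing inside, and the arm is clear. Handing in.

```bash
python3 -c "
from workcell import ticket; print(ticket.finish_job())"
```

```text
the job is handed in; nothing more can be done
None
```

The job is handed in at about 34 s of the 72 s allowed. `ticket.finish_job()` gives no verdict, so I don't know the judged result.

**What I did:**
- I pivoted the basket up by its black grip onto its base and let go.
- I took the blue-and-beige tile by its plate, set it standing inside the basket and let go.
- I gripped the black grip across its 12 mm thickness, carried the basket over the crock and lowered the hook onto the rim on the crock's -y side. Then I released it and backed the gripper off upwards.

**Last checks:**
- **Before letting go:** the computed hook point was about 0.7 mm above rim height and 101 mm from the crock's axis. The basket centre was about 44 mm from the axis and the basket leaned about 0.6°. The tool then stopped moving down, so the hook was resting on the rim.
- **After letting go:** the pictures show the basket hanging upright with the tile standing in it and the gripper clear, and the contact force read close to zero (0.8 N, within its usual noise). I did not compute the hook and basket positions again after release. The cup, mould and crock look unmoved, judged by eye only.

**What disagreed:**
- The tool had drifted about 3° off vertical by the end, and some moves fell short, so I corrected position from the wrist camera on the way down.
- Circle fits to the crock's outer rim edge differed from the inner-edge fits by 1–5 mm when the gripper was close. I relied on the inner-edge fits, which agreed to about 1 mm except in the last two views, where too little of the rim was visible.

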